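# Sort stripped battery terminal covers and dump the worn ones with the tipping skip

### The arm

A 7-joint arm with a two-finger parallel gripper is mounted at the origin on the work surface. World frame = base frame: x ahead of the robot, y to its left, z up, the work surface at z = 0. Lengths are in m, angles in degrees, forces in N, time in s.
With the tool pointing down it reaches from about 0.425 to 0.925 m from the base axis. Payload 6.8 kg.
Tool frame: the origin (TCP) lies where the fingers leave the gripper's body, on its centre line; the fingertips stand r.nose_length ahead of it and the grasp point (between the pads) lies 61 mm ahead of it (r.nose_length is the distance from the TCP to the fingertips, in m); z points along the fingers, y is the line along which they close (so a half turn about z gives the same grasp; the last joint's range is limited). The gripper opens to 88 mm and grips with 3 to 60 N. Pads are 20 mm wide; open, the fingers measure 115 mm over their backs; the gripper's body (75 mm by 178 mm) begins 61 mm behind the grasp point.
Start: joints at [61.645, 27.33, 1.283, 89.118, -0.659, 63.558, -4.761], TCP at [0.255, -0.625, 0.303] pointing down, gripper open.
Joint ranges: [-169.35, 169.35], [-19.33, 120.38], [-80.79, 83.38], [13.8, 139.57], [-78.32, 258.32], [9.67, 109.79], [-169.56, 169.56]. Speed limits (degrees/s): [136.94, 136.94, 180, 180, 180, 180, 180].

### API

Orientations are given as [roll, pitch, yaw] about the fixed x, y, z axes, in that order (R = Rz(yaw) Ry(pitch) Rx(roll)).
In Python, from plant import r, cams gives the robot as it stands.
- The arm moves only by the tool send_rows, never from a script. Its argument "increments" is a list of rows, each an object of numbers: "dx", "dy", "dz": the shift along the world's x, y, z in mm; "rx", "ry", "rz": the turn, a rotation vector about the world's x, y, z in degrees; "claw": the opening, from -1 (shut) to 1 (fully open). In form: [{"dx": .., "dy": .., "dz": .., "rx": .., "ry": .., "rz": .., "claw": ..}, ...]. A call has 1 to 10 rows; each row shifts and turns the commanded pose from where the row before left it; what a row does not reach is not made up. A row lasts 1/10 s, in which the tool goes at most 50 mm and 8.59 degrees, less where a joint would pass 70% of its speed; a pose out of reach is approached as far as the arm can. A call is refused whole if a number of a shift passes 50 or a number of a turn 8.59, either way. A call with a gripper value outside its range is refused whole. The fingers move at their own pace and stop on an object; "squeeze" is the grip in N (left out, the last holds). Time passes only in rows, so rows that do not move let the fingers close. It gives the time, the measured TCP pose, the force, the opening and the grip force at its end, in the units of the state.
- r.get_state(): the state, without advancing time (a new reading comes with each control period).
- cams.capture(name): name is "side" or "top" or "wrist"; returns a dict with "frame" (420x560x3 uint8, red, green, blue), "camera_matrix" (3x3 intrinsics, pixels), "k1" (the pictures are not rectified: a ray, as slopes to the right and down, at radius r is drawn at 1 + k1 r^2 times it, then the intrinsics apply), "T" (4x4, takes a point from camera to world coordinates). Camera axes: x right, y up, looking along -z (the intrinsics and any distortion apply to the point x, -y, -z); pixel columns grow to the right and rows downward; lengths in m; the calibration is good to about 2 mm. A picture is of the moment at which its call begins. There is no depth.
- r.finish_job(): hands the job in; it is judged then, once.
The state is a dict: "time_s": time; "joints": joint angles; "joint_vel": joint speeds; "joint_torque": joint torques, N m; "position": TCP position; "tcp_rot": TCP orientation; "contact_force": force on the tool from outside, world axes, zero at the start; "moment": the same for the moment, N m; "grip_width": finger opening in m; "finger_force": force on a finger pad.
Only numpy, scipy, OpenCV 4.12 (cv2) and the standard library are available. Lean on these libraries where they do the work, as an engineer would, in place of code of your own. Each camera call takes 0.05 s, during which the arm holds its last target. There are 200 camera calls.

### The job

Sort the terminal covers lying on the bench: lay the black ones, still good, in the blue tray, and load all the orange ones, which are worn out, into the upright yellow skip. Once all the orange ones are in it, push the skip's red lever past the detent so that it tips right over and drops them all into the green crate, then bring it back fully upright, easing it down so that it never slams. Leave the other things on the bench where they are.

Things in the scene. Friction and masses are not known exactly. Their poses are not given: they have to be found in the camera images.
- rig: Fixed tipping rig: grey base (to 190 mm behind the hinge, y +-125 mm), two hinge posts at y = +-115 mm (12 x 34 mm, 125 mm high), a steel detent disc on the right one (to y = -146 mm), green crate in front. Origin on the bench below the middle of the hinge axis; x = dumping direction (away from the robot), z up; the horizontal hinge axis runs along y, 110 mm above the bench.
- skip (a joint): Yellow skip's angle (rad): 0 upright on its stop, 1.7 fully dumped on its stop. An over-centre detent (hump at 0.85) and its weight hold it at 0: some 5 to 12 N at the lever tips it. Past about 0.9 it falls over and stays dumped. Coming back it must be pushed to about 0.9, then weight and detent pull it home: let go there, it slams.
- skip_in (a point): Point on the skip's inner floor, tips with it. Upright: axes as the rig, 90 mm behind the hinge axis, 112 mm above the bench. Floor flat from x = -58 to +60 mm, then the front slopes up at 41 degrees to a lip at x = 140 mm, 70 mm higher. Inside width 184 mm (y +-92), rear and side walls 80 mm above the floor, 4 mm thick.
- lever_grip (a point): Middle of the red lever sleeve, 16 mm diameter, parallel to the hinge axis, left (+y) of the skip. It lies at rig y = +165 mm, 150 mm from the hinge axis; sleeve ends 51 mm further out, skip's wall 69 mm further in. Upright: 113 mm behind, 99 mm above the axis; at 0.85 rad right above it; dumped: 113 mm in front, 99 above. It can be straddled from above all along.
- crate_in (a point): Middle of the open green crate's inner floor, 5 mm above the bench, 130 mm in front of the hinge axis; axes as the rig. Inside 250 (x) x 200 (y) mm, walls 5 mm thick, 55 mm above this floor.
- tray: Blue tray fixed to the bench, outside 170 (x) x 210 (y) x 35 mm high, walls and floor 5 mm; origin under its centre.
- tray_in (a point): Middle of the blue tray's inner floor, 5 mm above the bench; axes as the tray. Inside 160 (x) x 200 (y) mm, walls 30 mm above this floor.
- orange1: Orange plastic battery terminal cover, 80 mm long (x, from -40 to +40 mm; the +x end is rounded), 30 mm wide (y), 28 mm high (z), about 50 g; origin at the centre of its underside. Lies flat at the start. May be absent.
- orange2: Orange plastic battery terminal cover, 80 mm long (x, from -40 to +40 mm; the +x end is rounded), 30 mm wide (y), 28 mm high (z), about 50 g; origin at the centre of its underside. Lies flat at the start. May be absent.
- orange3: Orange plastic battery terminal cover, 80 mm long (x, from -40 to +40 mm; the +x end is rounded), 30 mm wide (y), 28 mm high (z), about 50 g; origin at the centre of its underside. Lies flat at the start. May be absent.
- black1: Black plastic battery terminal cover, 80 mm long (x, from -40 to +40 mm; the +x end is rounded), 30 mm wide (y), 28 mm high (z), about 50 g; origin at the centre of its underside. Lies flat at the start. May be absent.
- black2: Black plastic battery terminal cover, 80 mm long (x, from -40 to +40 mm; the +x end is rounded), 30 mm wide (y), 28 mm high (z), about 50 g; origin at the centre of its underside. Lies flat at the start. May be absent.
- black3: Black plastic battery terminal cover, 80 mm long (x, from -40 to +40 mm; the +x end is rounded), 30 mm wide (y), 28 mm high (z), about 50 g; origin at the centre of its underside. Lies flat at the start. May be absent.
- battery: Black car battery with an orange top band, 115 x 175 x 115 mm; bystander; origin at the centre of its underside.
- gauge: Round black dashboard gauge, white face, 80 mm diameter, 56 mm high; bystander; origin at the centre of its underside.
- shift_knob: Black gear-lever knob, 52 mm diameter, 83 mm high; bystander; origin at the centre of its underside.
- wrench: Steel wrench lying flat; bystander; origin near its middle, long axis x.
- screwdriver: Screwdriver lying flat; bystander; origin near its middle, long axis x.
- grease: Jar with a red cap, 70 mm diameter, 90 mm high; bystander; origin at the centre of its underside.
- tape: Black ring of tape, 90 mm diameter, 24 mm high; bystander; origin at the centre of its underside.
There are look-alikes about, which are no part of the job. Leave any turquoise or white look-alike of the black2 alone.

How it is judged:
By the outcome, as a careful person would: the job done as asked, in the order asked, and still so for the second after the job is handed in, with the robot touching nothing.
Of orange1, orange2, orange3 only 2 to 3 are there at a start; the rules pass over those that are not, and their reading is None.
Of black1, black2, black3 only 2 to 3 are there at a start; the rules pass over those that are not, and their reading is None.
At some moment in a run one of orange1, orange2, orange3, black1, black2, black3 may be knocked a few centimetres aside while the robot is not near it.
It also fails if it takes over 210 s, if anything falls off the work surface, if the arm or the gripper's body presses on something with over 40 N, if the wrist force passes 120 N, or if a joint passes its speed limit or range.

## Working session

There is one attempt and no reset: what is moved stays moved. The work goes in short steps, Python scripts to look and compute and a tool call to move; the robot and the scene stay as the last step left them, time stands still between calls to the robot, and variables do not carry over. Pictures are saved under pics/ and viewed, at most 14 in all, crops included, and the job is handed in when it is done.

Besides the shell and the picture viewer there is one more tool, called after "Emit:" as a command line: name --argument value ..., lists and objects as JSON in quotes. send_rows: Moves the arm, as the interface text tells. Its arguments: {"type":"object","properties":{"increments":{"type":"array","items":{"type":"object","properties":{"dx":{"type":"number"},"dy":{"type":"number"},"dz":{"type":"number"},"rx":{"type":"number"},"ry":{"type":"number"},"rz":{"type":"number"},"claw":{"type":"number"}}}},"squeeze":{"type":"number"}},"required":["increments"]}

```bash
ls; mkdir -p pics; cat > h.py <<'E'
import numpy as np, cv2
from plant import r, cams
def cap(n):
    c=cams.capture(n); return c
def ray(c,u,v):
    K=np.array(c["camera_matrix"]);k=c["k1"];T=np.array(c["T"])
    d=np.array([(u-K[0,2])/K[0,0],(v-K[1,2])/K[1,1]]);p=d.copy()
    for _ in range(20): p=d/(1+k*(p@p))
    return T[:3,3],T[:3,:3]@np.array([p[0],-p[1],-1.])
def onz(c,u,v,z):
    o,d=ray(c,u,v); return o+d*(z-o[2])/d[2]
def proj(c,P):
    K=np.array(c["camera_matrix"]);k=c["k1"];T=np.array(c["T"])
    q=T[:3,:3].T@(np.array(P)-T[:3,3]); s=np.array([q[0]/-q[2],-q[1]/-q[2]]); s=s*(1+k*(s@s))
    return K[0,0]*s[0]+K[0,2],K[1,1]*s[1]+K[1,2]
def save(c,n,s=1.0): cv2.imwrite('pics/'+n,cv2.resize(c["frame"][:,:,::-1],None,fx=s,fy=s))
E
python3 - <<'E'
from h import *
for n in("top","side"):
    c=cap(n); save(c,n+'0.png',1.4); print(np.round(c["T"],3).tolist(),np.round(c["camera_matrix"],1).tolist(),c["k1"])
print(r.nose_length,r.get_state())
E
```

```text
pics
[[-0.028, 0.994, -0.108, 0.37], [-0.999, -0.031, -0.021, -0.028], [-0.024, 0.107, 0.994, 1.572], [0.0, 0.0, 0.0, 1.0]] [[507.2, 0.0, 279.0], [0.0, 507.2, 207.8], [0.0, 0.0, 1.0]] 0.04003273141541569
[[-0.867, 0.315, -0.385, 0.13], [-0.498, -0.57, 0.654, 0.666], [-0.013, 0.759, 0.651, 0.82], [0.0, 0.0, 0.0, 1.0]] [[379.2, 0.0, 281.4], [0.0, 379.2, 207.8], [0.0, 0.0, 1.0]] -0.0655329469039354
0.08 {'time_s': 0.1, 'joints': array([61.6454066 , 27.37085095,  1.28037109, 89.16723943, -0.65937809,
       63.55708433, -4.76264221]), 'joint_vel': array([-0.03319102,  0.03605178, -0.01967345, -0.17907186,  0.03285482,
        0.03030454,  0.04648231]), 'joint_torque': array([ 4.17553150e-03, -5.84092391e+01,  1.54015414e+00, -2.73314703e+01,
       -5.41645288e-02,  1.30977077e-02,  6.70856011e-06]), 'position': array([ 0.25447759, -0.62479244,  0.3018212 ]), 'tcp_rot': array([-1.79912369e+02,  5.96635687e-03,  2.21603440e+01]), 'contact_force': array([ 0.43074118,  0.25002619, -0.47356619]), 'moment': array([-0.04553749, -0.06314792, -0.01837528]), 'finger_force': 0.0, 'grip_width': 0.08772682161397914}
```

View pics/top0.png

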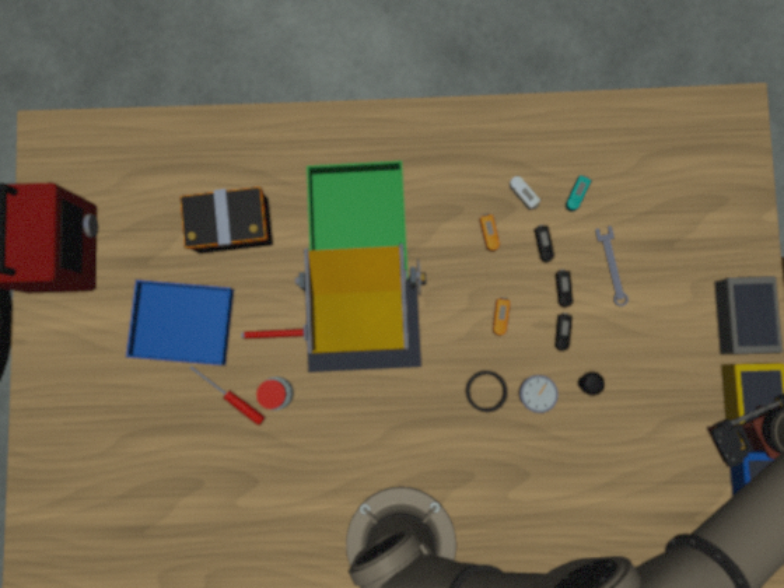

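View pics/side0.png

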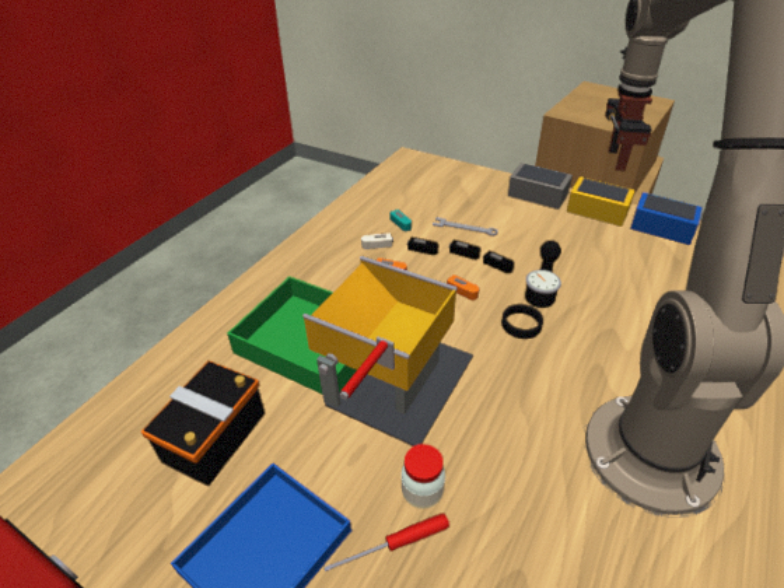

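Top view (shown at 1.4×): oranges are at (489,232) and (501,316), blacks at (544,243), (564,288) and (563,332). The white and turquoise look-alikes are at (525,192) and (579,193). The tray is on the left, with the rig in the middle and its lever at (275,334). No third orange is visible in the side view.

```bash
cat >> h.py <<'E'
def masks(c):
    hsv=cv2.cvtColor(c["frame"],cv2.COLOR_RGB2HSV)
    return dict(orange=cv2.inRange(hsv,(8,170,150),(17,255,255)),black=cv2.inRange(hsv,(0,0,0),(179,255,60)),
      blue=cv2.inRange(hsv,(100,120,60),(125,255,255)),green=cv2.inRange(hsv,(50,120,50),(80,255,255)),red=cv2.inRange(hsv,(0,170,110),(4,255,255))|cv2.inRange(hsv,(174,170,110),(179,255,255)),yellow=cv2.inRange(hsv,(18,150,80),(30,255,255)))
def blobs(m,lo=40,hi=1e6):
    m=cv2.morphologyEx(m,cv2.MORPH_CLOSE,np.ones((5,5)))
    return [k for k in cv2.findContours(m,cv2.RETR_EXTERNAL,cv2.CHAIN_APPROX_NONE)[0] if lo<cv2.contourArea(k)<hi]
def covers(c,z=0.02,show=True):
    for n in("orange","black"):
        for k in blobs(masks(c)[n],100,700):
            P=np.array([onz(c,u,v,z)[:2] for u,v in k[:,0]])*1000
            (x,y),(a,b),t=cv2.minAreaRect(P.astype(np.float32)); 
            if a<b: t+=90
            u,v=k[:,0].mean(0); print(n,"px",int(u),int(v),"xy",round(x),round(y),"size",round(max(a,b)),round(min(a,b)),"ang",round((t+90)%180-90))
E
python3 - <<'E'
from h import *
c=cap("top"); covers(c); m=masks(c)
for n,z in(("blue",.035),("green",.06),("red",.2),("yellow",.19)):
    for k in blobs(m[n],120):
        P=np.array([onz(c,u,v,z)[:2] for u,v in k[:,0]])*1000
        print(n,[round(q) for q in k[:,0].mean(0)],[np.round(q) for q in cv2.minAreaRect(P.astype(np.float32))])
E
```

```text
black px 422 273 xy 327 -418 size 51 45 ang 89
black px 347 279 xy 315 -195 size 84 81 ang 88
black px 401 236 xy 438 -366 size 75 29 ang -8
black px 402 205 xy 533 -373 size 75 29 ang 3
black px 388 173 xy 633 -335 size 77 29 ang 10
black px 2 163 xy 704 852 size 207 34 ang 1
black px 252 120 xy 818 78 size 195 10 ang -89
blue [537, 331] [array([ 153., -732.]), array([42., 77.]), np.float64(41.0)]
blue [128, 230] [array([483., 465.]), array([211., 166.]), np.float64(83.0)]
green [254, 147] [array([725.,  74.]), array([184., 205.]), np.float64(1.0)]
red [174, 291] [array([304., 288.]), array([85., 19.]), np.float64(51.0)]
red [193, 281] [array([327., 236.]), array([49., 52.]), np.float64(8.0)]
red [195, 238] [array([443., 231.]), array([ 11., 109.]), np.float64(1.0)]
red [21, 159] [array([678., 706.]), array([ 83., 154.]), np.float64(88.0)]
yellow [540, 271] [array([ 312., -689.]), array([91., 99.]), np.float64(89.0)]
yellow [254, 214] [array([506.,  70.]), array([203., 177.]), np.float64(1.0)]
```

```bash
python3 - <<'E'
from h import *
c=cap("top"); hsv=cv2.cvtColor(c["frame"],cv2.COLOR_RGB2HSV)
for u,v in((349,158),(350,171),(356,230),(358,220)): print(hsv[v-1:v+2,u-1:u+2].reshape(-1,3).tolist()[::3])
s=open('h.py').read().replace("(8,170,150),(17,255,255)","(8,175,150),(18,255,255)")
E
sed -i 's/if 40/if 40/' h.py; python3 - <<'E'
from h import *
c=cap("top");hsv=cv2.cvtColor(c["frame"],cv2.COLOR_RGB2HSV)
m=cv2.inRange(hsv,(5,175,120),(20,255,255))
for k in cv2.findContours(m,cv2.RETR_EXTERNAL,cv2.CHAIN_APPROX_NONE)[0]:
    if cv2.contourArea(k)>30: print(k[:,0].mean(0),cv2.contourArea(k))
E
```

```text
[[18, 160, 156], [17, 89, 137], [20, 39, 119]]
[[19, 193, 165], [19, 190, 164], [19, 183, 164]]
[[19, 190, 162], [18, 194, 164], [19, 190, 164]]
[[19, 109, 141], [18, 98, 138], [18, 89, 132]]
[357.61666667 225.61666667] 193.0
[349.49122807 165.38596491] 188.5
```

Emit:
send_rows --increments '[{"dx": 30, "dy": 42, "rz": -7.5, "claw": 1}, {"dx": 30, "dy": 42, "rz": -7.5}, {"dx": 30, "dy": 42, "rz": -7.5}, {"dx": 30, "dy": 42, "rz": -7.5}, {"dx": 30, "dy": 42}, {"dx": 33, "dy": 49}, {}]'

```text
invalid input at $.increments[0]: expected keys dx, dy, dz, rx, ry, rz, claw
```

```bash
sed -i 's/(8,170,150),(17,255,255)/(5,165,120),(20,255,255)/' h.py; python3 -c "
from h import *
covers(cap('top'))"
```

```text
orange px 357 225 xy 475 -234 size 76 29 ang -9
orange px 349 165 xy 662 -218 size 77 29 ang 11
black px 422 273 xy 327 -418 size 51 45 ang 89
black px 401 236 xy 438 -366 size 75 29 ang -8
black px 402 205 xy 533 -373 size 75 29 ang 3
black px 388 173 xy 633 -336 size 77 29 ang 8
black px 2 163 xy 704 852 size 207 34 ang 1
black px 252 120 xy 818 78 size 195 12 ang -88
```

Emit:
send_rows --increments '[{"dx": 30, "dy": 42, "dz": 0, "rx": 0, "ry": 0, "rz": -7.5, "claw": 1}, {"dx": 30, "dy": 42, "dz": 0, "rx": 0, "ry": 0, "rz": -7.5, "claw": 1}, {"dx": 30, "dy": 42, "dz": 0, "rx": 0, "ry": 0, "rz": -7.5, "claw": 1}, {"dx": 30, "dy": 42, "dz": 0, "rx": 0, "ry": 0, "rz": -7.5, "claw": 1}, {"dx": 30, "dy": 42, "dz": 0, "rx": 0, "ry": 0, "rz": 0, "claw": 1}, {"dx": 30, "dy": 49, "dz": 0, "rx": 0, "ry": 0, "rz": 0, "claw": 1}, {"dx": 0, "dy": 0, "dz": 0, "rx": 0, "ry": 0, "rz": 0, "claw": 1}]'

```text
time_s: 1.0
position: [0.4311, -0.3718, 0.3028]
tcp_rot: [-179.8, -0.1, -7.2]
contact_force: [0.1, 1.6, -0.2]
grip_width: 0.0879
finger_force: 0.0
```

```bash
python3 -c "
from h import *
c=cap('wrist');save(c,'w1.png');print(np.round(c['T'],3).tolist(),proj(c,(.438,-.366,.02)))
m=masks(c)
for n in('orange','black'):
  for k in blobs(m[n],400):
    P=np.array([onz(c,u,v,.02)[:2] for u,v in k[:,0]])*1000
    print(n,k[:,0].mean(0).astype(int),[np.round(q) for q in cv2.minAreaRect(P.astype(np.float32))])
"
```

```text
[[-0.125, 0.96, 0.25, 0.5], [-0.992, -0.12, -0.036, -0.381], [-0.004, -0.252, 0.968, 0.384], [0.0, 0.0, 0.0, 1.0]] (np.float64(270.6322414990066), np.float64(180.61842666703242))
orange [145 159] [array([ 474., -233.]), array([29., 80.]), np.float64(80.0)]
black [236 272] [array([ 333., -312.]), array([65., 31.]), np.float64(66.0)]
black [299 338] [array([ 241., -350.]), array([751., 256.]), np.float64(83.0)]
black [271 178] [array([ 437., -367.]), array([27., 78.]), np.float64(81.0)]
black [221  13] [array([ 605., -339.]), array([33., 29.]), np.float64(83.0)]
```

View pics/w1.png

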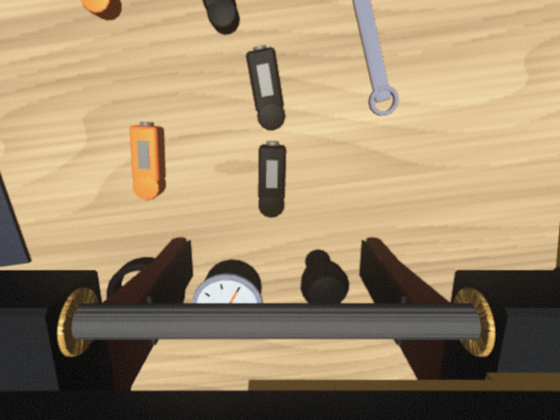

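The wrist view agrees with the top view to about 1 mm, with the nearest black at px (271,178). I'm descending on it now.

Emit:
send_rows --increments '[{"dx": 6, "dy": 5, "dz": -45, "rx": 0, "ry": 0, "rz": -1, "claw": 1}, {"dx": 0, "dy": 0, "dz": -45, "rx": 0, "ry": 0, "rz": 0, "claw": 1}, {"dx": 0, "dy": 0, "dz": -45, "rx": 0, "ry": 0, "rz": 0, "claw": 1}, {"dx": 0, "dy": 0, "dz": -40, "rx": 0, "ry": 0, "rz": 0, "claw": 1}, {"dx": 0, "dy": 0, "dz": -30, "rx": 0, "ry": 0, "rz": 0, "claw": 1}, {"dx": 0, "dy": 0, "dz": -13, "rx": 0, "ry": 0, "rz": 0, "claw": 1}, {"dx": 0, "dy": 0, "dz": 0, "rx": 0, "ry": 0, "rz": 0, "claw": 1}]' --squeeze 20

```text
time_s: 1.75
position: [0.4306, -0.3745, 0.0832]
tcp_rot: [-180.0, 0.2, -8.9]
contact_force: [1.0, 0.6, -0.0]
grip_width: 0.0877
finger_force: 0.0
```

Emit:
send_rows --increments '[{"dx": 0, "dy": 0, "dz": 0, "rx": 0, "ry": 0, "rz": 0, "claw": -1}, {"dx": 0, "dy": 0, "dz": 0, "rx": 0, "ry": 0, "rz": 0, "claw": -1}, {"dx": 0, "dy": 0, "dz": 0, "rx": 0, "ry": 0, "rz": 0, "claw": -1}, {"dx": 0, "dy": 0, "dz": 0, "rx": 0, "ry": 0, "rz": 0, "claw": -1}, {"dx": 0, "dy": 0, "dz": 0, "rx": 0, "ry": 0, "rz": 0, "claw": -1}, {"dx": 0, "dy": 0, "dz": 0, "rx": 0, "ry": 0, "rz": 0, "claw": -1}]' --squeeze 20

```text
time_s: 2.35
position: [0.4322, -0.374, 0.085]
tcp_rot: [180.0, -0.0, -8.8]
contact_force: [0.7, 0.9, 0.8]
grip_width: 0.0436
finger_force: 0.2
```

Emit:
send_rows --increments '[{"dx": 0, "dy": 0, "dz": 0, "rx": 0, "ry": 0, "rz": 0, "claw": -1}, {"dx": 0, "dy": 0, "dz": 0, "rx": 0, "ry": 0, "rz": 0, "claw": -1}, {"dx": 0, "dy": 0, "dz": 0, "rx": 0, "ry": 0, "rz": 0, "claw": -1}, {"dx": 0, "dy": 0, "dz": 0, "rx": 0, "ry": 0, "rz": 0, "claw": -1}, {"dx": 0, "dy": 0, "dz": 0, "rx": 0, "ry": 0, "rz": 0, "claw": -1}]' --squeeze 20

```text
time_s: 2.85
position: [0.4321, -0.3739, 0.0847]
tcp_rot: [-180.0, 0.0, -8.8]
contact_force: [-0.0, 2.2, 2.3]
grip_width: 0.0299
finger_force: 20.0
```

Emit:
send_rows --increments '[{"dx": 0, "dy": 0, "dz": 40, "rx": 0, "ry": 0, "rz": 0, "claw": -1}, {"dx": 0, "dy": 0, "dz": 40, "rx": 0, "ry": 0, "rz": 0, "claw": -1}, {"dx": 0, "dy": 0, "dz": 40, "rx": 0, "ry": 0, "rz": 0, "claw": -1}, {"dx": 0, "dy": 0, "dz": 40, "rx": 0, "ry": 0, "rz": 0, "claw": -1}, {"dx": 0, "dy": 0, "dz": 40, "rx": 0, "ry": 0, "rz": 0, "claw": -1}, {"dx": 0, "dy": 0, "dz": 45, "rx": 0, "ry": 0, "rz": 0, "claw": -1}, {"dx": 0, "dy": 0, "dz": 0, "rx": 0, "ry": 0, "rz": 0, "claw": -1}]' --squeeze 20

```text
time_s: 3.55
position: [0.4339, -0.376, 0.3361]
tcp_rot: [179.7, -0.6, -8.9]
contact_force: [0.3, -1.2, -0.7]
grip_width: 0.0297
finger_force: 20.0
```

Emit:
send_rows --increments '[{"dx": 10, "dy": 40, "dz": 0, "rx": 0, "ry": 0, "rz": 5, "claw": -1}, {"dx": 10, "dy": 40, "dz": 0, "rx": 0, "ry": 0, "rz": 5, "claw": -1}, {"dx": 10, "dy": 40, "dz": 0, "rx": 0, "ry": 0, "rz": 5, "claw": -1}, {"dx": 10, "dy": 40, "dz": 0, "rx": 0, "ry": 0, "rz": 5, "claw": -1}, {"dx": 10, "dy": 40, "dz": 0, "rx": 0, "ry": 0, "rz": 5, "claw": -1}, {"dx": 0, "dy": 40, "dz": 0, "rx": 0, "ry": 0, "rz": 5, "claw": -1}, {"dx": 0, "dy": 40, "dz": 0, "rx": 0, "ry": 0, "rz": 5, "claw": -1}, {"dx": 0, "dy": 40, "dz": 0, "rx": 0, "ry": 0, "rz": 5, "claw": -1}, {"dx": 0, "dy": 40, "dz": 0, "rx": 0, "ry": 0, "rz": 5, "claw": -1}, {"dx": 0, "dy": 40, "dz": 0, "rx": 0, "ry": 0, "rz": 5, "claw": -1}]'

```text
time_s: 4.55
position: [0.4815, 0.0272, 0.329]
tcp_rot: [-180.0, 0.0, 41.3]
contact_force: [0.4, 0.7, -0.5]
grip_width: 0.0299
finger_force: 20.0
```

Emit:
send_rows --increments '[{"dx": 0, "dy": 40, "dz": 0, "rx": 0, "ry": 0, "rz": 5, "claw": -1}, {"dx": 0, "dy": 40, "dz": 0, "rx": 0, "ry": 0, "rz": 5, "claw": -1}, {"dx": 0, "dy": 40, "dz": 0, "rx": 0, "ry": 0, "rz": 5, "claw": -1}, {"dx": 0, "dy": 40, "dz": 0, "rx": 0, "ry": 0, "rz": 5, "claw": -1}, {"dx": -8, "dy": 40, "dz": 0, "rx": 0, "ry": 0, "rz": 5, "claw": -1}, {"dx": -8, "dy": 40, "dz": 0, "rx": 0, "ry": 0, "rz": 5, "claw": -1}, {"dx": -8, "dy": 40, "dz": 0, "rx": 0, "ry": 0, "rz": 5, "claw": -1}, {"dx": -8, "dy": 40, "dz": 0, "rx": 0, "ry": 0, "rz": 5, "claw": -1}, {"dx": -8, "dy": 40, "dz": 0, "rx": 0, "ry": 0, "rz": 2, "claw": -1}, {"dx": 0, "dy": 20, "dz": 0, "rx": 0, "ry": 0, "rz": 0, "claw": -1}]'

```text
time_s: 5.55
position: [0.4397, 0.4094, 0.3288]
tcp_rot: [-179.9, -0.1, 83.5]
contact_force: [-0.3, 0.4, -1.6]
grip_width: 0.0298
finger_force: 20.0
```

Emit:
send_rows --increments '[{"dx": 0, "dy": 0, "dz": 0, "rx": 0, "ry": 0, "rz": 0, "claw": -1}]'

```text
time_s: 5.65
position: [0.4404, 0.4088, 0.3286]
tcp_rot: [-179.9, -0.1, 83.4]
contact_force: [0.3, 0.2, -0.3]
grip_width: 0.0298
finger_force: 20.0
```

Emit:
send_rows --increments '[{"dx": 2, "dy": 13, "dz": -40, "rx": 0, "ry": 0, "rz": 0, "claw": -1}, {"dx": 0, "dy": 0, "dz": -45, "rx": 0, "ry": 0, "rz": 0, "claw": -1}, {"dx": 0, "dy": 0, "dz": -45, "rx": 0, "ry": 0, "rz": 0, "claw": -1}, {"dx": 0, "dy": 0, "dz": -45, "rx": 0, "ry": 0, "rz": 0, "claw": -1}, {"dx": 0, "dy": 0, "dz": -35, "rx": 0, "ry": 0, "rz": 0, "claw": -1}, {"dx": 0, "dy": 0, "dz": -20, "rx": 0, "ry": 0, "rz": 0, "claw": -1}, {"dx": 0, "dy": 0, "dz": -5, "rx": 0, "ry": 0, "rz": 0, "claw": -1}, {"dx": 0, "dy": 0, "dz": 0, "rx": 0, "ry": 0, "rz": 0, "claw": -1}]'

```text
time_s: 6.45
position: [0.4444, 0.4176, 0.0941]
tcp_rot: [-180.0, 0.1, 83.1]
contact_force: [-0.5, 0.4, -0.1]
grip_width: 0.0296
finger_force: 20.0
```

Emit:
send_rows --increments '[{"dx": 0, "dy": 0, "dz": -2, "rx": 0, "ry": 0, "rz": 0, "claw": 0.1}, {"dx": 0, "dy": 0, "dz": 0, "rx": 0, "ry": 0, "rz": 0, "claw": 0.1}, {"dx": 0, "dy": 0, "dz": 0, "rx": 0, "ry": 0, "rz": 0, "claw": 0.1}, {"dx": 0, "dy": 0, "dz": 0, "rx": 0, "ry": 0, "rz": 0, "claw": 0.1}, {"dx": 0, "dy": 0, "dz": 30, "rx": 0, "ry": 0, "rz": 0, "claw": 0.1}, {"dx": 0, "dy": 0, "dz": 45, "rx": 0, "ry": 0, "rz": 0, "claw": 0.1}, {"dx": 0, "dy": 0, "dz": 45, "rx": 0, "ry": 0, "rz": 0, "claw": 1}, {"dx": 0, "dy": 0, "dz": 45, "rx": 0, "ry": 0, "rz": 0, "claw": 1}, {"dx": 0, "dy": 0, "dz": 45, "rx": 0, "ry": 0, "rz": 0, "claw": 1}, {"dx": 0, "dy": 0, "dz": 35, "rx": 0, "ry": 0, "rz": 0, "claw": 1}]'

```text
time_s: 7.45
position: [0.444, 0.4193, 0.3412]
tcp_rot: [179.9, -0.1, 83.2]
contact_force: [-0.7, 0.7, 0.1]
grip_width: 0.0771
finger_force: 0.0
```

```bash
cat > s.py <<'E'
from h import *
covers(cap('top')); s=r.get_state(); print(np.round(s['position'],4),np.round(s['tcp_rot'],1),s['time_s'],np.round(s['joints']))
E
python3 s.py
cat > w.py <<'E'
from h import *
c=cap('wrist'); m=masks(c)
for n in('orange','black'):
  for k in blobs(m[n],300,9000):
    P=np.array([onz(c,u,v,.02)[:2] for u,v in k[:,0]])*1000
    (x,y),(a,b),t=cv2.minAreaRect(P.astype(np.float32))
    if a<b:t+=90
    if 60<max(a,b)<95: print('W',n,k[:,0].mean(0).astype(int),round(x),round(y),round(a),round(b),round((t+90)%180-90))
E
python3 w.py
```

```text
orange px 357 225 xy 476 -234 size 76 29 ang -10
orange px 349 165 xy 661 -218 size 77 29 ang 11
black px 527 347 xy 101 -708 size 160 37 ang -6
black px 422 273 xy 328 -420 size 47 47 ang 43
black px 347 279 xy 315 -195 size 82 81 ang 43
black px 521 287 xy 281 -708 size 147 19 ang 0
black px 148 242 xy 455 413 size 107 88 ang 75
black px 402 205 xy 533 -373 size 75 29 ang 3
black px 388 173 xy 633 -335 size 77 29 ang 8
black px 2 163 xy 704 850 size 207 37 ang 1
black px 252 120 xy 818 78 size 195 10 ang -89
[0.445  0.4212 0.3468] [179.6  -0.5  83.2] 7.5 [-22.  23. -37.  94.  15.  68. -68.]
W black [273 185] 444 413 63 26 83
```

Emit:
send_rows --increments '[{"dx": 5, "dy": -40, "dz": 0, "rx": 0, "ry": 0, "rz": -4, "claw": 1}, {"dx": 5, "dy": -40, "dz": 0, "rx": 0, "ry": 0, "rz": -4, "claw": 1}, {"dx": 5, "dy": -40, "dz": 0, "rx": 0, "ry": 0, "rz": -4, "claw": 1}, {"dx": 5, "dy": -40, "dz": 0, "rx": 0, "ry": 0, "rz": -4, "claw": 1}, {"dx": 5, "dy": -40, "dz": 0, "rx": 0, "ry": 0, "rz": -4, "claw": 1}, {"dx": 5, "dy": -40, "dz": 0, "rx": 0, "ry": 0, "rz": -4, "claw": 1}, {"dx": 5, "dy": -40, "dz": 0, "rx": 0, "ry": 0, "rz": -4, "claw": 1}, {"dx": 5, "dy": -40, "dz": 0, "rx": 0, "ry": 0, "rz": -4, "claw": 1}, {"dx": 5, "dy": -40, "dz": 0, "rx": 0, "ry": 0, "rz": -4, "claw": 1}, {"dx": 5, "dy": -40, "dz": 0, "rx": 0, "ry": 0, "rz": -4, "claw": 1}]'

```text
time_s: 8.55
position: [0.4936, 0.0172, 0.3373]
tcp_rot: [180.0, 0.0, 43.0]
contact_force: [0.8, -1.4, 0.1]
grip_width: 0.0877
finger_force: 0.0
```

Emit:
send_rows --increments '[{"dx": 5, "dy": -40, "dz": 0, "rx": 0, "ry": 0, "rz": -4, "claw": 1}, {"dx": 5, "dy": -40, "dz": 0, "rx": 0, "ry": 0, "rz": -4, "claw": 1}, {"dx": 5, "dy": -40, "dz": 0, "rx": 0, "ry": 0, "rz": -4, "claw": 1}, {"dx": 5, "dy": -40, "dz": 0, "rx": 0, "ry": 0, "rz": -4, "claw": 1}, {"dx": 5, "dy": -40, "dz": 0, "rx": 0, "ry": 0, "rz": -4, "claw": 1}, {"dx": 5, "dy": -40, "dz": 0, "rx": 0, "ry": 0, "rz": -4, "claw": 1}, {"dx": 5, "dy": -40, "dz": 0, "rx": 0, "ry": 0, "rz": -4, "claw": 1}, {"dx": 4, "dy": -40, "dz": 0, "rx": 0, "ry": 0, "rz": -4, "claw": 1}, {"dx": 0, "dy": -40, "dz": 0, "rx": 0, "ry": 0, "rz": -4, "claw": 1}, {"dx": 0, "dy": -30, "dz": 0, "rx": 0, "ry": 0, "rz": -4, "claw": 1}]'

```text
time_s: 9.55
position: [0.5321, -0.3737, 0.3368]
tcp_rot: [180.0, 0.1, 2.9]
contact_force: [0.5, -0.5, 0.5]
grip_width: 0.0879
finger_force: 0.0
```

Emit:
send_rows --increments '[{"dx": 0, "dy": 0, "dz": 0, "rx": 0, "ry": 0, "rz": 0, "claw": 1}, {"dx": 0, "dy": 0, "dz": 0, "rx": 0, "ry": 0, "rz": 0, "claw": 1}]'

```text
time_s: 9.75
position: [0.5327, -0.3711, 0.3367]
tcp_rot: [-179.9, 0.1, 3.1]
contact_force: [0.3, 0.3, -0.3]
grip_width: 0.088
finger_force: 0.0
```

```bash
python3 s.py; python3 w.py
```

```text
orange px 357 225 xy 476 -234 size 76 29 ang -10
orange px 349 165 xy 662 -218 size 78 29 ang 11
black px 530 341 xy 115 -715 size 178 83 ang -24
black px 520 287 xy 281 -708 size 147 18 ang 0
black px 147 243 xy 437 414 size 96 40 ang 86
black px 2 163 xy 704 852 size 207 34 ang 1
black px 252 120 xy 818 78 size 195 9 ang -89
[ 0.5332 -0.3699  0.337 ] [-179.9    0.     3.3] 9.8 [ 31.  23.  -2.  91.   1.  66. -58.]
W orange [164 216] 475 -233 29 84 -10
W orange [143  53] 662 -217 80 29 11
W black [279 178] 532 -374 77 27 3
W black [251  87] 634 -336 78 28 9
```

Well aligned. The next calls descend, grip and lift.

Emit:
send_rows --increments '[{"dx": 0, "dy": -2, "dz": -45, "rx": 0, "ry": 0, "rz": 0, "claw": 1}, {"dx": 0, "dy": 0, "dz": -45, "rx": 0, "ry": 0, "rz": 0, "claw": 1}, {"dx": 0, "dy": 0, "dz": -45, "rx": 0, "ry": 0, "rz": 0, "claw": 1}, {"dx": 0, "dy": 0, "dz": -45, "rx": 0, "ry": 0, "rz": 0, "claw": 1}, {"dx": 0, "dy": 0, "dz": -40, "rx": 0, "ry": 0, "rz": 0, "claw": 1}, {"dx": 0, "dy": 0, "dz": -25, "rx": 0, "ry": 0, "rz": 0, "claw": 1}, {"dx": 0, "dy": 0, "dz": -7, "rx": 0, "ry": 0, "rz": 0, "claw": 1}, {"dx": 0, "dy": 0, "dz": 0, "rx": 0, "ry": 0, "rz": 0, "claw": 1}]'

```text
time_s: 10.65
position: [0.5332, -0.3716, 0.0852]
tcp_rot: [-179.9, 0.1, 3.3]
contact_force: [-0.2, 0.2, -0.1]
grip_width: 0.0875
finger_force: 0.0
```

Emit:
send_rows --increments '[{"dx": 0, "dy": 0, "dz": 0, "rx": 0, "ry": 0, "rz": 0, "claw": -1}, {"dx": 0, "dy": 0, "dz": 0, "rx": 0, "ry": 0, "rz": 0, "claw": -1}, {"dx": 0, "dy": 0, "dz": 0, "rx": 0, "ry": 0, "rz": 0, "claw": -1}, {"dx": 0, "dy": 0, "dz": 0, "rx": 0, "ry": 0, "rz": 0, "claw": -1}, {"dx": 0, "dy": 0, "dz": 0, "rx": 0, "ry": 0, "rz": 0, "claw": -1}, {"dx": 0, "dy": 0, "dz": 0, "rx": 0, "ry": 0, "rz": 0, "claw": -1}, {"dx": 0, "dy": 0, "dz": 0, "rx": 0, "ry": 0, "rz": 0, "claw": -1}, {"dx": 0, "dy": 0, "dz": 0, "rx": 0, "ry": 0, "rz": 0, "claw": -1}, {"dx": 0, "dy": 0, "dz": 0, "rx": 0, "ry": 0, "rz": 0, "claw": -1}, {"dx": 0, "dy": 0, "dz": 0, "rx": 0, "ry": 0, "rz": 0, "claw": -1}]'

```text
time_s: 11.65
position: [0.533, -0.3731, 0.0856]
tcp_rot: [180.0, 0.0, 3.2]
contact_force: [0.1, 0.5, -0.5]
grip_width: 0.0296
finger_force: 20.0
```

Emit:
send_rows --increments '[{"dx": 0, "dy": 0, "dz": 40, "rx": 0, "ry": 0, "rz": 0, "claw": -1}, {"dx": 0, "dy": 0, "dz": 45, "rx": 0, "ry": 0, "rz": 0, "claw": -1}, {"dx": 0, "dy": 0, "dz": 45, "rx": 0, "ry": 0, "rz": 0, "claw": -1}, {"dx": 0, "dy": 0, "dz": 45, "rx": 0, "ry": 0, "rz": 0, "claw": -1}, {"dx": 0, "dy": 0, "dz": 45, "rx": 0, "ry": 0, "rz": 0, "claw": -1}, {"dx": 0, "dy": 0, "dz": 35, "rx": 0, "ry": 0, "rz": 0, "claw": -1}]'

```text
time_s: 12.25
position: [0.5332, -0.3732, 0.3438]
tcp_rot: [179.9, -0.1, 3.2]
contact_force: [1.0, 0.1, -1.0]
grip_width: 0.0299
finger_force: 20.0
```

Emit:
send_rows --increments '[{"dx": -4, "dy": 40, "dz": 0, "rx": 0, "ry": 0, "rz": 4, "claw": -1}, {"dx": -4, "dy": 40, "dz": 0, "rx": 0, "ry": 0, "rz": 4, "claw": -1}, {"dx": -4, "dy": 40, "dz": 0, "rx": 0, "ry": 0, "rz": 4, "claw": -1}, {"dx": -4, "dy": 40, "dz": 0, "rx": 0, "ry": 0, "rz": 4, "claw": -1}, {"dx": -4, "dy": 40, "dz": 0, "rx": 0, "ry": 0, "rz": 4, "claw": -1}, {"dx": -4, "dy": 40, "dz": 0, "rx": 0, "ry": 0, "rz": 4, "claw": -1}, {"dx": -4, "dy": 40, "dz": 0, "rx": 0, "ry": 0, "rz": 4, "claw": -1}, {"dx": -4, "dy": 40, "dz": 0, "rx": 0, "ry": 0, "rz": 4, "claw": -1}, {"dx": -4, "dy": 40, "dz": 0, "rx": 0, "ry": 0, "rz": 4, "claw": -1}, {"dx": -4, "dy": 40, "dz": 0, "rx": 0, "ry": 0, "rz": 4, "claw": -1}]'

```text
time_s: 13.25
position: [0.4924, 0.0284, 0.3408]
tcp_rot: [180.0, 0.0, 43.3]
contact_force: [1.5, 0.1, 0.0]
grip_width: 0.0298
finger_force: 20.0
```

Emit:
send_rows --increments '[{"dx": -4, "dy": 40, "dz": 0, "rx": 0, "ry": 0, "rz": 4, "claw": -1}, {"dx": -4, "dy": 40, "dz": 0, "rx": 0, "ry": 0, "rz": 4, "claw": -1}, {"dx": -4, "dy": 40, "dz": 0, "rx": 0, "ry": 0, "rz": 4, "claw": -1}, {"dx": -4, "dy": 40, "dz": 0, "rx": 0, "ry": 0, "rz": 4, "claw": -1}, {"dx": -4, "dy": 40, "dz": 0, "rx": 0, "ry": 0, "rz": 4, "claw": -1}, {"dx": -4, "dy": 40, "dz": 0, "rx": 0, "ry": 0, "rz": 4, "claw": -1}, {"dx": -4, "dy": 40, "dz": 0, "rx": 0, "ry": 0, "rz": 4, "claw": -1}, {"dx": -4, "dy": 40, "dz": 0, "rx": 0, "ry": 0, "rz": 4, "claw": -1}, {"dx": -4, "dy": 40, "dz": 0, "rx": 0, "ry": 0, "rz": 4, "claw": -1}, {"dx": -3, "dy": 40, "dz": 0, "rx": 0, "ry": 0, "rz": 4, "claw": -1}]'

```text
time_s: 14.25
position: [0.4537, 0.4283, 0.3405]
tcp_rot: [180.0, 0.0, 83.3]
contact_force: [1.2, -0.1, -0.1]
grip_width: 0.0295
finger_force: 20.0
```

Emit:
send_rows --increments '[{"dx": 0, "dy": 40, "dz": 0, "rx": 0, "ry": 0, "rz": 0, "claw": -1}, {"dx": 0, "dy": 40, "dz": 0, "rx": 0, "ry": 0, "rz": 0, "claw": -1}, {"dx": 0, "dy": 10, "dz": 0, "rx": 0, "ry": 0, "rz": 0, "claw": -1}, {"dx": 0, "dy": 0, "dz": 0, "rx": 0, "ry": 0, "rz": 0, "claw": -1}]'

```text
time_s: 14.65
position: [0.453, 0.5183, 0.3399]
tcp_rot: [-179.9, 0.0, 83.3]
contact_force: [0.2, -1.0, -0.1]
grip_width: 0.0298
finger_force: 20.0
```

Emit:
send_rows --increments '[{"dx": 0, "dy": 0, "dz": -45, "rx": 0, "ry": 0, "rz": 0, "claw": -1}, {"dx": 0, "dy": 0, "dz": -45, "rx": 0, "ry": 0, "rz": 0, "claw": -1}, {"dx": 0, "dy": 0, "dz": -45, "rx": 0, "ry": 0, "rz": 0, "claw": -1}, {"dx": 0, "dy": 0, "dz": -45, "rx": 0, "ry": 0, "rz": 0, "claw": -1}, {"dx": 0, "dy": 0, "dz": -38, "rx": 0, "ry": 0, "rz": 0, "claw": -1}, {"dx": 0, "dy": 0, "dz": -22, "rx": 0, "ry": 0, "rz": 0, "claw": -1}, {"dx": 0, "dy": 0, "dz": -7, "rx": 0, "ry": 0, "rz": 0, "claw": -1}, {"dx": 0, "dy": 0, "dz": 0, "rx": 0, "ry": 0, "rz": 0, "claw": -1}]'

```text
time_s: 15.45
position: [0.4549, 0.5152, 0.0934]
tcp_rot: [180.0, 0.1, 83.1]
contact_force: [-0.4, -0.1, -0.6]
grip_width: 0.03
finger_force: 20.0
```

Emit:
send_rows --increments '[{"dx": 0, "dy": 0, "dz": 0, "rx": 0, "ry": 0, "rz": 0, "claw": 0.1}, {"dx": 0, "dy": 0, "dz": 0, "rx": 0, "ry": 0, "rz": 0, "claw": 0.1}, {"dx": 0, "dy": 0, "dz": 0, "rx": 0, "ry": 0, "rz": 0, "claw": 0.1}, {"dx": 0, "dy": 0, "dz": 0, "rx": 0, "ry": 0, "rz": 0, "claw": 0.1}, {"dx": 0, "dy": 0, "dz": 30, "rx": 0, "ry": 0, "rz": 0, "claw": 0.1}, {"dx": 0, "dy": 0, "dz": 45, "rx": 0, "ry": 0, "rz": 0, "claw": 0.1}, {"dx": 0, "dy": 0, "dz": 45, "rx": 0, "ry": 0, "rz": 0, "claw": 1}, {"dx": 0, "dy": 0, "dz": 45, "rx": 0, "ry": 0, "rz": 0, "claw": 1}, {"dx": 0, "dy": 0, "dz": 45, "rx": 0, "ry": 0, "rz": 0, "claw": 1}, {"dx": 0, "dy": 0, "dz": 35, "rx": 0, "ry": 0, "rz": 0, "claw": 1}]'

```text
time_s: 16.45
position: [0.4539, 0.5174, 0.3424]
tcp_rot: [179.9, -0.2, 83.2]
contact_force: [1.3, 1.2, -0.2]
grip_width: 0.0766
finger_force: 0.0
```

```bash
python3 s.py; python3 w.py
```

```text
orange px 357 225 xy 475 -234 size 76 29 ang -9
orange px 349 165 xy 662 -218 size 78 29 ang 11
black px 531 341 xy 116 -716 size 179 85 ang -25
black px 422 273 xy 328 -420 size 47 47 ang 43
black px 521 287 xy 279 -708 size 150 20 ang 0
black px 388 173 xy 633 -336 size 77 29 ang 8
black px 252 120 xy 818 78 size 195 10 ang -89
[0.4547 0.5192 0.3485] [179.7  -0.6  83.2] 16.5 [-30.  31. -36.  82.  19.  72. -75.]
W black [275 253] 445 420 84 27 83
W black [274 179] 455 514 80 26 84
```

Emit:
send_rows --increments '[{"dx": 8, "dy": -40, "dz": 0, "rx": 0, "ry": 0, "rz": -4, "claw": 1}, {"dx": 8, "dy": -40, "dz": 0, "rx": 0, "ry": 0, "rz": -4, "claw": 1}, {"dx": 8, "dy": -40, "dz": 0, "rx": 0, "ry": 0, "rz": -4, "claw": 1}, {"dx": 8, "dy": -40, "dz": 0, "rx": 0, "ry": 0, "rz": -4, "claw": 1}, {"dx": 8, "dy": -40, "dz": 0, "rx": 0, "ry": 0, "rz": -4, "claw": 1}, {"dx": 8, "dy": -40, "dz": 0, "rx": 0, "ry": 0, "rz": -4, "claw": 1}, {"dx": 8, "dy": -40, "dz": 0, "rx": 0, "ry": 0, "rz": -4, "claw": 1}, {"dx": 8, "dy": -40, "dz": 0, "rx": 0, "ry": 0, "rz": -4, "claw": 1}, {"dx": 8, "dy": -40, "dz": 0, "rx": 0, "ry": 0, "rz": -4, "claw": 1}, {"dx": 8, "dy": -40, "dz": 0, "rx": 0, "ry": 0, "rz": -4, "claw": 1}]'

```text
time_s: 17.55
position: [0.5338, 0.1152, 0.3382]
tcp_rot: [-180.0, 0.0, 43.0]
contact_force: [-0.2, 0.1, 0.3]
grip_width: 0.0878
finger_force: 0.0
```

Emit:
send_rows --increments '[{"dx": 10, "dy": -40, "dz": 0, "rx": 0, "ry": 0, "rz": -4, "claw": 1}, {"dx": 10, "dy": -40, "dz": 0, "rx": 0, "ry": 0, "rz": -4, "claw": 1}, {"dx": 10, "dy": -40, "dz": 0, "rx": 0, "ry": 0, "rz": -4, "claw": 1}, {"dx": 10, "dy": -40, "dz": 0, "rx": 0, "ry": 0, "rz": -4, "claw": 1}, {"dx": 10, "dy": -40, "dz": 0, "rx": 0, "ry": 0, "rz": -4, "claw": 1}, {"dx": 10, "dy": -40, "dz": 0, "rx": 0, "ry": 0, "rz": -4, "claw": 1}, {"dx": 10, "dy": -40, "dz": 0, "rx": 0, "ry": 0, "rz": -4, "claw": 1}, {"dx": 10, "dy": -40, "dz": 0, "rx": 0, "ry": 0, "rz": -4, "claw": 1}, {"dx": 10, "dy": -40, "dz": 0, "rx": 0, "ry": 0, "rz": -3, "claw": 1}, {"dx": 10, "dy": -40, "dz": 0, "rx": 0, "ry": 0, "rz": 0, "claw": 1}]'

```text
time_s: 18.55
position: [0.634, -0.2844, 0.3379]
tcp_rot: [-180.0, 0.1, 8.1]
contact_force: [-0.3, -0.1, 0.5]
grip_width: 0.0878
finger_force: 0.0
```

Emit:
send_rows --increments '[{"dx": 0, "dy": -40, "dz": 0, "rx": 0, "ry": 0, "rz": 0, "claw": 1}, {"dx": 0, "dy": -13, "dz": 0, "rx": 0, "ry": 0, "rz": 0, "claw": 1}, {"dx": 0, "dy": 0, "dz": 0, "rx": 0, "ry": 0, "rz": 0, "claw": 1}]'

```text
time_s: 18.85
position: [0.6329, -0.3386, 0.3375]
tcp_rot: [180.0, 0.1, 7.9]
contact_force: [0.3, 0.1, -0.4]
grip_width: 0.0878
finger_force: 0.0
```

```bash
python3 s.py; python3 w.py
```

```text
orange px 357 225 xy 476 -234 size 76 29 ang -10
orange px 349 165 xy 662 -218 size 77 29 ang 11
black px 527 349 xy 98 -708 size 161 27 ang -2
black px 521 292 xy 264 -708 size 114 19 ang 0
black px 400 278 xy 313 -348 size 252 140 ang -68
black px 133 242 xy 435 461 size 188 55 ang 86
black px 2 163 xy 704 852 size 207 34 ang 1
black px 252 120 xy 818 78 size 195 9 ang -89
[ 0.6337 -0.3359  0.3378] [-179.9    0.     8.1] 18.9 [ 27.  30.  -7.  80.   3.  70. -62.]
W orange [179 140] 661 -217 79 29 11
W black [276 177] 633 -336 77 27 9
```

Emit:
send_rows --increments '[{"dx": 0, "dy": 0, "dz": -45, "rx": 0, "ry": 0, "rz": 1, "claw": 1}, {"dx": 0, "dy": 0, "dz": -45, "rx": 0, "ry": 0, "rz": 0, "claw": 1}, {"dx": 0, "dy": 0, "dz": -45, "rx": 0, "ry": 0, "rz": 0, "claw": 1}, {"dx": 0, "dy": 0, "dz": -45, "rx": 0, "ry": 0, "rz": 0, "claw": 1}, {"dx": 0, "dy": 0, "dz": -40, "rx": 0, "ry": 0, "rz": 0, "claw": 1}, {"dx": 0, "dy": 0, "dz": -25, "rx": 0, "ry": 0, "rz": 0, "claw": 1}, {"dx": 0, "dy": 0, "dz": -7, "rx": 0, "ry": 0, "rz": 0, "claw": 1}, {"dx": 0, "dy": 0, "dz": 0, "rx": 0, "ry": 0, "rz": 0, "claw": 1}]'

```text
time_s: 19.75
position: [0.6344, -0.3337, 0.0862]
tcp_rot: [-179.9, 0.0, 9.3]
contact_force: [-0.2, 0.2, 0.6]
grip_width: 0.0878
finger_force: 0.0
```

Emit:
send_rows --increments '[{"dx": 0, "dy": 0, "dz": 0, "rx": 0, "ry": 0, "rz": 0, "claw": -1}, {"dx": 0, "dy": 0, "dz": 0, "rx": 0, "ry": 0, "rz": 0, "claw": -1}, {"dx": 0, "dy": 0, "dz": 0, "rx": 0, "ry": 0, "rz": 0, "claw": -1}, {"dx": 0, "dy": 0, "dz": 0, "rx": 0, "ry": 0, "rz": 0, "claw": -1}, {"dx": 0, "dy": 0, "dz": 0, "rx": 0, "ry": 0, "rz": 0, "claw": -1}, {"dx": 0, "dy": 0, "dz": 0, "rx": 0, "ry": 0, "rz": 0, "claw": -1}, {"dx": 0, "dy": 0, "dz": 0, "rx": 0, "ry": 0, "rz": 0, "claw": -1}, {"dx": 0, "dy": 0, "dz": 0, "rx": 0, "ry": 0, "rz": 0, "claw": -1}, {"dx": 0, "dy": 0, "dz": 0, "rx": 0, "ry": 0, "rz": 0, "claw": -1}, {"dx": 0, "dy": 0, "dz": 0, "rx": 0, "ry": 0, "rz": 0, "claw": -1}]'

```text
time_s: 20.75
position: [0.634, -0.3361, 0.0866]
tcp_rot: [-180.0, 0.0, 9.2]
contact_force: [-0.5, 0.6, 0.1]
grip_width: 0.0297
finger_force: 20.0
```

Emit:
send_rows --increments '[{"dx": 0, "dy": 0, "dz": 40, "rx": 0, "ry": 0, "rz": 0, "claw": -1}, {"dx": 0, "dy": 0, "dz": 45, "rx": 0, "ry": 0, "rz": 0, "claw": -1}, {"dx": 0, "dy": 0, "dz": 45, "rx": 0, "ry": 0, "rz": 0, "claw": -1}, {"dx": 0, "dy": 0, "dz": 45, "rx": 0, "ry": 0, "rz": 0, "claw": -1}, {"dx": 0, "dy": 0, "dz": 45, "rx": 0, "ry": 0, "rz": 0, "claw": -1}, {"dx": 0, "dy": 0, "dz": 35, "rx": 0, "ry": 0, "rz": 0, "claw": -1}]'

```text
time_s: 21.35
position: [0.6342, -0.3361, 0.3449]
tcp_rot: [179.9, -0.1, 9.2]
contact_force: [0.1, 0.7, -0.5]
grip_width: 0.03
finger_force: 20.0
```

Emit:
send_rows --increments '[{"dx": -6, "dy": 40, "dz": 0, "rx": 0, "ry": 0, "rz": 4, "claw": -1}, {"dx": -6, "dy": 40, "dz": 0, "rx": 0, "ry": 0, "rz": 4, "claw": -1}, {"dx": -6, "dy": 40, "dz": 0, "rx": 0, "ry": 0, "rz": 4, "claw": -1}, {"dx": -6, "dy": 40, "dz": 0, "rx": 0, "ry": 0, "rz": 4, "claw": -1}, {"dx": -6, "dy": 40, "dz": 0, "rx": 0, "ry": 0, "rz": 4, "claw": -1}, {"dx": -6, "dy": 40, "dz": 0, "rx": 0, "ry": 0, "rz": 4, "claw": -1}, {"dx": -6, "dy": 40, "dz": 0, "rx": 0, "ry": 0, "rz": 4, "claw": -1}, {"dx": -6, "dy": 40, "dz": 0, "rx": 0, "ry": 0, "rz": 4, "claw": -1}, {"dx": -6, "dy": 40, "dz": 0, "rx": 0, "ry": 0, "rz": 4, "claw": -1}, {"dx": -6, "dy": 40, "dz": 0, "rx": 0, "ry": 0, "rz": 4, "claw": -1}]'

```text
time_s: 22.35
position: [0.5734, 0.0654, 0.3417]
tcp_rot: [180.0, 0.0, 49.3]
contact_force: [0.7, -0.2, -1.2]
grip_width: 0.03
finger_force: 20.0
```

Emit:
send_rows --increments '[{"dx": -6, "dy": 40, "dz": 0, "rx": 0, "ry": 0, "rz": 4, "claw": -1}, {"dx": -6, "dy": 40, "dz": 0, "rx": 0, "ry": 0, "rz": 4, "claw": -1}, {"dx": -6, "dy": 40, "dz": 0, "rx": 0, "ry": 0, "rz": 4, "claw": -1}, {"dx": -6, "dy": 40, "dz": 0, "rx": 0, "ry": 0, "rz": 4, "claw": -1}, {"dx": -6, "dy": 40, "dz": 0, "rx": 0, "ry": 0, "rz": 4, "claw": -1}, {"dx": -6, "dy": 40, "dz": 0, "rx": 0, "ry": 0, "rz": 4, "claw": -1}, {"dx": -6, "dy": 40, "dz": 0, "rx": 0, "ry": 0, "rz": 4, "claw": -1}, {"dx": -6, "dy": 40, "dz": 0, "rx": 0, "ry": 0, "rz": 4, "claw": -1}, {"dx": -6, "dy": 40, "dz": 0, "rx": 0, "ry": 0, "rz": 2, "claw": -1}, {"dx": -2, "dy": 37, "dz": 0, "rx": 0, "ry": 0, "rz": 0, "claw": -1}]'

```text
time_s: 23.35
position: [0.5171, 0.4627, 0.3415]
tcp_rot: [-180.0, 0.0, 83.3]
contact_force: [0.3, -0.4, -1.1]
grip_width: 0.0299
finger_force: 20.0
```

Emit:
send_rows --increments '[{"dx": 0, "dy": 0, "dz": -45, "rx": 0, "ry": 0, "rz": 0, "claw": -1}, {"dx": 0, "dy": 0, "dz": -45, "rx": 0, "ry": 0, "rz": 0, "claw": -1}, {"dx": 0, "dy": 0, "dz": -45, "rx": 0, "ry": 0, "rz": 0, "claw": -1}, {"dx": 0, "dy": 0, "dz": -45, "rx": 0, "ry": 0, "rz": 0, "claw": -1}, {"dx": 0, "dy": 0, "dz": 0, "rx": 0, "ry": 0, "rz": 0, "claw": -1}]'

```text
time_s: 23.85
position: [0.5156, 0.4574, 0.1546]
tcp_rot: [-179.6, 0.6, 83.2]
contact_force: [-0.5, -1.5, -1.1]
grip_width: 0.03
finger_force: 20.0
```

Emit:
send_rows --increments '[{"dx": 0, "dy": 0, "dz": -35, "rx": 0, "ry": 0, "rz": 0, "claw": -1}, {"dx": 0, "dy": 0, "dz": -22, "rx": 0, "ry": 0, "rz": 0, "claw": -1}, {"dx": 0, "dy": 0, "dz": -9, "rx": 0, "ry": 0, "rz": 0, "claw": -1}, {"dx": 0, "dy": 0, "dz": 0, "rx": 0, "ry": 0, "rz": 0, "claw": -1}]'

```text
time_s: 24.25
position: [0.5183, 0.461, 0.0963]
tcp_rot: [180.0, 0.0, 83.1]
contact_force: [-0.2, -0.0, 0.0]
grip_width: 0.0302
finger_force: 20.0
```

Emit:
send_rows --increments '[{"dx": 0, "dy": 0, "dz": 0, "rx": 0, "ry": 0, "rz": 0, "claw": 0.1}, {"dx": 0, "dy": 0, "dz": 0, "rx": 0, "ry": 0, "rz": 0, "claw": 0.1}, {"dx": 0, "dy": 0, "dz": 0, "rx": 0, "ry": 0, "rz": 0, "claw": 0.1}, {"dx": 0, "dy": 0, "dz": 0, "rx": 0, "ry": 0, "rz": 0, "claw": 0.1}, {"dx": 0, "dy": 0, "dz": 30, "rx": 0, "ry": 0, "rz": 0, "claw": 0.1}, {"dx": 0, "dy": 0, "dz": 45, "rx": 0, "ry": 0, "rz": 0, "claw": 0.1}, {"dx": 0, "dy": 0, "dz": 45, "rx": 0, "ry": 0, "rz": 0, "claw": 1}, {"dx": 0, "dy": 0, "dz": 45, "rx": 0, "ry": 0, "rz": 0, "claw": 1}, {"dx": 0, "dy": 0, "dz": 45, "rx": 0, "ry": 0, "rz": 0, "claw": 1}, {"dx": 0, "dy": 0, "dz": 35, "rx": 0, "ry": 0, "rz": 0, "claw": 1}]'

```text
time_s: 25.25
position: [0.518, 0.4613, 0.3444]
tcp_rot: [179.9, -0.1, 83.2]
contact_force: [0.6, 0.6, 0.6]
grip_width: 0.0768
finger_force: 0.0
```

```bash
python3 s.py; python3 w.py
```

```text
orange px 357 225 xy 475 -234 size 76 29 ang -10
orange px 349 165 xy 662 -218 size 78 29 ang 11
black px 531 341 xy 116 -716 size 179 85 ang -25
black px 422 273 xy 327 -418 size 51 45 ang 89
black px 521 287 xy 281 -709 size 147 20 ang -1
black px 171 269 xy 359 333 size 201 155 ang -81
black px 131 218 xy 514 464 size 86 35 ang 80
black px 2 237 xy 476 849 size 209 24 ang 2
black px 2 162 xy 704 852 size 207 34 ang 1
black px 252 120 xy 818 78 size 195 12 ang -88
[0.519  0.4629 0.3506] [179.6  -0.5  83.1] 25.3 [-24.  31. -34.  81.  18.  73. -67.]
W black [220 217] 445 420 82 30 83
```

Emit:
send_rows --increments '[{"dx": 8, "dy": -40, "dz": 0, "rx": 0, "ry": 0, "rz": -4, "claw": 1}, {"dx": 8, "dy": -40, "dz": 0, "rx": 0, "ry": 0, "rz": -4, "claw": 1}, {"dx": 8, "dy": -40, "dz": 0, "rx": 0, "ry": 0, "rz": -4, "claw": 1}, {"dx": 8, "dy": -40, "dz": 0, "rx": 0, "ry": 0, "rz": -4, "claw": 1}, {"dx": 8, "dy": -40, "dz": 0, "rx": 0, "ry": 0, "rz": -4, "claw": 1}, {"dx": 8, "dy": -40, "dz": 0, "rx": 0, "ry": 0, "rz": -4, "claw": 1}, {"dx": 8, "dy": -40, "dz": 0, "rx": 0, "ry": 0, "rz": -4, "claw": 1}, {"dx": 8, "dy": -40, "dz": 0, "rx": 0, "ry": 0, "rz": -4, "claw": 1}, {"dx": 8, "dy": -40, "dz": 0, "rx": 0, "ry": 0, "rz": -4, "claw": 1}, {"dx": 8, "dy": -40, "dz": 0, "rx": 0, "ry": 0, "rz": -4, "claw": 1}]'

```text
time_s: 26.35
position: [0.5978, 0.0591, 0.3401]
tcp_rot: [-180.0, 0.0, 43.0]
contact_force: [1.2, 0.2, 1.2]
grip_width: 0.0878
finger_force: 0.0
```

Emit:
send_rows --increments '[{"dx": 8, "dy": -40, "dz": 0, "rx": 0, "ry": 0, "rz": -4, "claw": 1}, {"dx": 8, "dy": -40, "dz": 0, "rx": 0, "ry": 0, "rz": -4, "claw": 1}, {"dx": 8, "dy": -40, "dz": 0, "rx": 0, "ry": 0, "rz": -4, "claw": 1}, {"dx": 8, "dy": -40, "dz": 0, "rx": 0, "ry": 0, "rz": -4, "claw": 1}, {"dx": 8, "dy": -40, "dz": 0, "rx": 0, "ry": 0, "rz": -4, "claw": 1}, {"dx": 8, "dy": -40, "dz": 0, "rx": 0, "ry": 0, "rz": -4, "claw": 1}, {"dx": 8, "dy": -40, "dz": 0, "rx": 0, "ry": 0, "rz": -4, "claw": 1}, {"dx": 8, "dy": 0, "dz": 0, "rx": 0, "ry": 0, "rz": -4, "claw": 1}, {"dx": 0, "dy": 0, "dz": 0, "rx": 0, "ry": 0, "rz": 0, "claw": 1}]'

```text
time_s: 27.25
position: [0.662, -0.2203, 0.3394]
tcp_rot: [-180.0, 0.1, 11.0]
contact_force: [1.1, 0.3, 1.1]
grip_width: 0.0877
finger_force: 0.0
```

```bash
python3 s.py; python3 w.py
```

```text
black px 527 346 xy 101 -708 size 163 45 ang -9
black px 521 291 xy 272 -707 size 129 19 ang 1
black px 422 273 xy 328 -420 size 47 47 ang 43
black px 358 275 xy 326 -243 size 256 136 ang -57
black px 262 254 xy 393 67 size 240 61 ang -81
black px 136 242 xy 434 461 size 189 55 ang 85
black px 131 218 xy 518 461 size 81 25 ang 83
black px 293 215 xy 511 -41 size 102 16 ang 1
black px 2 163 xy 704 852 size 207 34 ang 1
black px 252 120 xy 818 78 size 195 9 ang -89
black px 353 129 xy 793 -216 size 223 95 ang -7
[ 0.662  -0.2185  0.3396] [-1.799e+02  1.000e-01  1.130e+01] 27.3 [ 20.  28. -10.  83.   5.  70. -69.]
W orange [275 177] 662 -218 79 28 11
```

Emit:
send_rows --increments '[{"dx": 0, "dy": 0, "dz": -45, "rx": 0, "ry": 0, "rz": 0, "claw": 1}, {"dx": 0, "dy": 0, "dz": -45, "rx": 0, "ry": 0, "rz": 0, "claw": 1}, {"dx": 0, "dy": 0, "dz": -45, "rx": 0, "ry": 0, "rz": 0, "claw": 1}, {"dx": 0, "dy": 0, "dz": -45, "rx": 0, "ry": 0, "rz": 0, "claw": 1}, {"dx": 0, "dy": 0, "dz": -40, "rx": 0, "ry": 0, "rz": 0, "claw": 1}, {"dx": 0, "dy": 0, "dz": -25, "rx": 0, "ry": 0, "rz": 0, "claw": 1}, {"dx": 0, "dy": 0, "dz": -10, "rx": 0, "ry": 0, "rz": 0, "claw": 1}, {"dx": 0, "dy": 0, "dz": 0, "rx": 0, "ry": 0, "rz": 0, "claw": 1}]'

```text
time_s: 28.15
position: [0.6614, -0.2177, 0.0847]
tcp_rot: [-179.9, 0.1, 11.3]
contact_force: [-1.2, 0.4, 0.1]
grip_width: 0.0878
finger_force: 0.0
```

Emit:
send_rows --increments '[{"dx": 0, "dy": 0, "dz": 0, "rx": 0, "ry": 0, "rz": 0, "claw": -1}, {"dx": 0, "dy": 0, "dz": 0, "rx": 0, "ry": 0, "rz": 0, "claw": -1}, {"dx": 0, "dy": 0, "dz": 0, "rx": 0, "ry": 0, "rz": 0, "claw": -1}, {"dx": 0, "dy": 0, "dz": 0, "rx": 0, "ry": 0, "rz": 0, "claw": -1}, {"dx": 0, "dy": 0, "dz": 0, "rx": 0, "ry": 0, "rz": 0, "claw": -1}, {"dx": 0, "dy": 0, "dz": 0, "rx": 0, "ry": 0, "rz": 0, "claw": -1}, {"dx": 0, "dy": 0, "dz": 0, "rx": 0, "ry": 0, "rz": 0, "claw": -1}, {"dx": 0, "dy": 0, "dz": 0, "rx": 0, "ry": 0, "rz": 0, "claw": -1}, {"dx": 0, "dy": 0, "dz": 0, "rx": 0, "ry": 0, "rz": 0, "claw": -1}, {"dx": 0, "dy": 0, "dz": 0, "rx": 0, "ry": 0, "rz": 0, "claw": -1}]'

```text
time_s: 29.15
position: [0.662, -0.219, 0.0856]
tcp_rot: [-180.0, 0.0, 11.2]
contact_force: [-0.6, 0.1, 1.1]
grip_width: 0.0299
finger_force: 20.0
```

Emit:
send_rows --increments '[{"dx": 0, "dy": 0, "dz": 40, "rx": 0, "ry": 0, "rz": 0, "claw": -1}, {"dx": 0, "dy": 0, "dz": 45, "rx": 0, "ry": 0, "rz": 0, "claw": -1}, {"dx": 0, "dy": 0, "dz": 45, "rx": 0, "ry": 0, "rz": 0, "claw": -1}, {"dx": 0, "dy": 0, "dz": 45, "rx": 0, "ry": 0, "rz": 0, "claw": -1}, {"dx": 0, "dy": 0, "dz": 45, "rx": 0, "ry": 0, "rz": 0, "claw": -1}, {"dx": 0, "dy": 0, "dz": 35, "rx": 0, "ry": 0, "rz": 0, "claw": -1}]'

```text
time_s: 29.75
position: [0.6622, -0.2192, 0.3439]
tcp_rot: [179.9, -0.1, 11.2]
contact_force: [-0.1, 0.7, -0.6]
grip_width: 0.0299
finger_force: 20.0
```

Emit:
send_rows --increments '[{"dx": -20, "dy": 24, "dz": 0, "rx": 0, "ry": 0, "rz": 8, "claw": -1}, {"dx": -20, "dy": 24, "dz": 0, "rx": 0, "ry": 0, "rz": 8, "claw": -1}, {"dx": -20, "dy": 24, "dz": 0, "rx": 0, "ry": 0, "rz": 8, "claw": -1}, {"dx": -20, "dy": 24, "dz": 0, "rx": 0, "ry": 0, "rz": 8, "claw": -1}, {"dx": -20, "dy": 24, "dz": 0, "rx": 0, "ry": 0, "rz": 8, "claw": -1}, {"dx": -20, "dy": 24, "dz": 0, "rx": 0, "ry": 0, "rz": 8, "claw": -1}, {"dx": -20, "dy": 24, "dz": 0, "rx": 0, "ry": 0, "rz": 8, "claw": -1}, {"dx": -20, "dy": 24, "dz": 0, "rx": 0, "ry": 0, "rz": 8, "claw": -1}, {"dx": -20, "dy": 24, "dz": 0, "rx": 0, "ry": 0, "rz": 8, "claw": -1}, {"dx": -22, "dy": 24, "dz": 0, "rx": 0, "ry": 0, "rz": 8, "claw": -1}]'

```text
time_s: 30.75
position: [0.4591, 0.0217, 0.3406]
tcp_rot: [180.0, 0.0, 91.5]
contact_force: [-0.0, 0.2, 0.1]
grip_width: 0.0297
finger_force: 20.0
```

Emit:
send_rows --increments '[{"dx": 0, "dy": 0, "dz": 0, "rx": 0, "ry": 0, "rz": 0, "claw": -1}, {"dx": 0, "dy": 0, "dz": 0, "rx": 0, "ry": 0, "rz": 0, "claw": -1}]'

```text
time_s: 30.95
position: [0.4599, 0.0209, 0.3409]
tcp_rot: [180.0, 0.0, 91.1]
contact_force: [0.3, -1.4, -1.4]
grip_width: 0.0303
finger_force: 20.0
```

```bash
python3 -c "
from h import *
c=cap('wrist');f=c['frame'].copy();a=np.radians(1)
for X,Y,Z in((-148,92,192),(-148,-92,192),(-148,92,112),(-148,-92,112),(-30,92,112),(-30,-92,112),(50,92,182),(50,-92,182),(-113,114,209),(-113,216,209)):
  p=proj(c,((559+X*np.cos(a)-Y*np.sin(a))/1e3,(68+X*np.sin(a)+Y*np.cos(a))/1e3,Z/1e3)); cv2.circle(f,(int(p[0]),int(p[1])),4,(255,0,255),1)
c['frame']=f;save(c,'w2.png',1.3);s=r.get_state();print(s['position'],s['tcp_rot'])"
```

```text
[0.46039846 0.0202491  0.34081989] [1.79962080e+02 2.88714671e-02 9.10415166e+01]
```

View pics/w2.png

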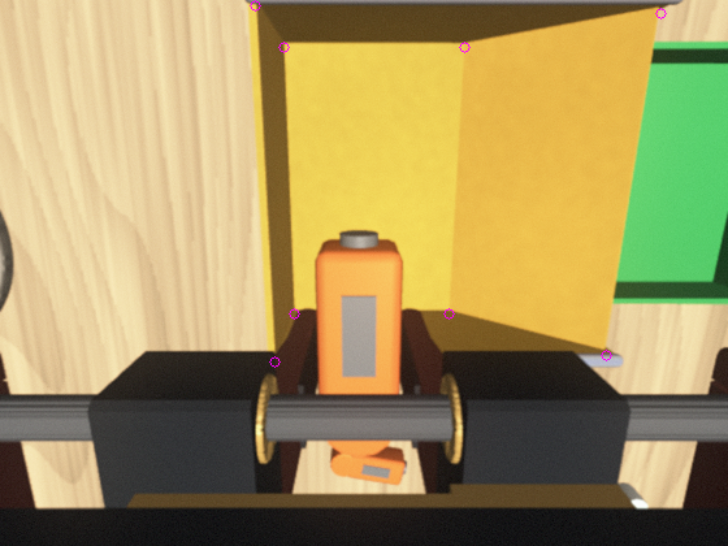

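The predicted skip corners fall on the real ones within about 2 mm (rig ≈ (558,70) mm, yaw 1°). The orange is held over the floor, so I'm lowering it.

Emit:
send_rows --increments '[{"dx": 0, "dy": 2, "dz": -45, "rx": 0, "ry": 0, "rz": 0, "claw": -1}, {"dx": 0, "dy": 0, "dz": -45, "rx": 0, "ry": 0, "rz": 0, "claw": -1}, {"dx": 0, "dy": 0, "dz": -30, "rx": 0, "ry": 0, "rz": 0, "claw": -1}, {"dx": 0, "dy": 0, "dz": -14, "rx": 0, "ry": 0, "rz": 0, "claw": -1}, {"dx": 0, "dy": 0, "dz": 0, "rx": 0, "ry": 0, "rz": 0, "claw": -1}, {"dx": 0, "dy": 0, "dz": 0, "rx": 0, "ry": 0, "rz": 0, "claw": -1}]'

```text
time_s: 31.6
position: [0.4608, 0.0224, 0.2068]
tcp_rot: [-180.0, -0.0, 91.1]
contact_force: [-0.3, 0.6, -1.2]
grip_width: 0.0296
finger_force: 20.0
```

Emit:
send_rows --increments '[{"dx": 0, "dy": 0, "dz": 0, "rx": 0, "ry": 0, "rz": 0, "claw": 0}, {"dx": 0, "dy": 0, "dz": 0, "rx": 0, "ry": 0, "rz": 0, "claw": 0}, {"dx": 0, "dy": 0, "dz": 0, "rx": 0, "ry": 0, "rz": 0, "claw": 0}, {"dx": 0, "dy": 0, "dz": 0, "rx": 0, "ry": 0, "rz": 0, "claw": 0}, {"dx": 0, "dy": 0, "dz": 30, "rx": 0, "ry": 0, "rz": 0, "claw": 0}, {"dx": 0, "dy": 0, "dz": 45, "rx": 0, "ry": 0, "rz": 0, "claw": 0}, {"dx": 0, "dy": 0, "dz": 45, "rx": 0, "ry": 0, "rz": 0, "claw": 0}, {"dx": 0, "dy": 0, "dz": 25, "rx": 0, "ry": 0, "rz": 0, "claw": 1}]'

```text
time_s: 32.4
position: [0.4608, 0.0234, 0.3554]
tcp_rot: [179.7, 0.0, 91.2]
contact_force: [0.1, -0.5, 0.1]
grip_width: 0.0489
finger_force: 0.0
```

```bash
python3 s.py; python3 -c "
from h import *
covers(cap('wrist'),.132)"
```

```text
orange px 357 225 xy 474 -234 size 78 29 ang -10
black px 531 341 xy 116 -716 size 179 85 ang -24
black px 422 273 xy 328 -420 size 47 47 ang 43
black px 347 279 xy 315 -195 size 82 81 ang 43
black px 521 287 xy 279 -708 size 149 20 ang -1
black px 233 257 xy 396 141 size 88 49 ang -89
black px 136 242 xy 434 461 size 188 61 ang 87
black px 131 218 xy 519 461 size 81 25 ang 83
black px 294 228 xy 469 -37 size 185 28 ang 1
black px 2 163 xy 704 852 size 207 34 ang 1
black px 252 120 xy 818 78 size 195 10 ang -89
[0.4621 0.0237 0.3582] [179.5   0.   91.2] 32.45 [ 20.   6. -33. 111.   4.  63. -13.]
black px 520 50 xy 670 155 size 67 5 ang 1
```

Emit:
send_rows --increments '[{"dx": 1, "dy": -20, "dz": 0, "rx": 0, "ry": 0, "rz": -8, "claw": 1}, {"dx": 1, "dy": -20, "dz": 0, "rx": 0, "ry": 0, "rz": -8, "claw": 1}, {"dx": 1, "dy": -20, "dz": 0, "rx": 0, "ry": 0, "rz": -8, "claw": 1}, {"dx": 1, "dy": -20, "dz": 0, "rx": 0, "ry": 0, "rz": -8, "claw": 1}, {"dx": 1, "dy": -20, "dz": 0, "rx": 0, "ry": 0, "rz": -8, "claw": 1}, {"dx": 1, "dy": -20, "dz": 0, "rx": 0, "ry": 0, "rz": -8, "claw": 1}, {"dx": 1, "dy": -20, "dz": 0, "rx": 0, "ry": 0, "rz": -8, "claw": 1}, {"dx": 1, "dy": -20, "dz": 0, "rx": 0, "ry": 0, "rz": -8, "claw": 1}, {"dx": 1, "dy": -20, "dz": 0, "rx": 0, "ry": 0, "rz": -8, "claw": 1}, {"dx": 1, "dy": -20, "dz": 0, "rx": 0, "ry": 0, "rz": -8, "claw": 1}]'

```text
time_s: 33.5
position: [0.4695, -0.1778, 0.3504]
tcp_rot: [-180.0, 0.1, 10.8]
contact_force: [0.4, -0.2, 0.5]
grip_width: 0.0878
finger_force: 0.0
```

Emit:
send_rows --increments '[{"dx": 1, "dy": -20, "dz": 0, "rx": 0, "ry": 0, "rz": -8, "claw": 1}, {"dx": 1, "dy": -20, "dz": 0, "rx": 0, "ry": 0, "rz": -8, "claw": 1}, {"dx": 1, "dy": -17, "dz": 0, "rx": 0, "ry": 0, "rz": -5, "claw": 1}, {"dx": 0, "dy": 0, "dz": 0, "rx": 0, "ry": 0, "rz": 0, "claw": 1}, {"dx": 0, "dy": 0, "dz": 0, "rx": 0, "ry": 0, "rz": 0, "claw": 1}]'

```text
time_s: 34.0
position: [0.4727, -0.2334, 0.3507]
tcp_rot: [-180.0, 0.1, -9.7]
contact_force: [0.4, 1.5, 0.1]
grip_width: 0.088
finger_force: 0.0
```

```bash
python3 w.py;python3 s.py | tail -1;  python3 -c "
from h import *
c=cap('top');hsv=cv2.cvtColor(c['frame'],cv2.COLOR_RGB2HSV)
save(c,'t2.png',1.4)"
```

```text
W orange [276 174] 474 -234 28 78 -10
[ 0.473  -0.2327  0.3512] [-1.8e+02  1.0e-01 -9.6e+00] 34.1 [ 30.  11. -12. 105.   3.  64. -83.]
```

View pics/t2.png

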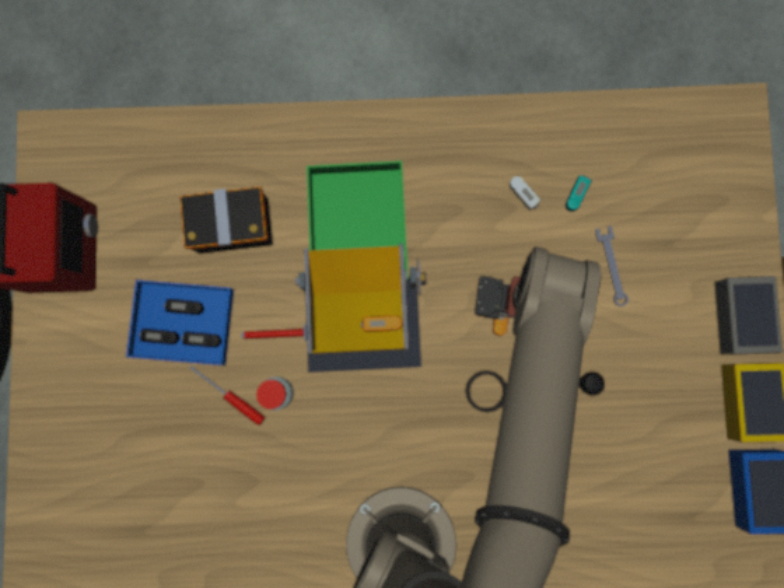

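The three blacks are in the tray (around (170,325)), one orange is in the skip at (382,324), and the bystanders are undisturbed. I'm picking the last orange now.

Emit:
send_rows --increments '[{"dx": 1, "dy": -1, "dz": -45, "rx": 0, "ry": 0, "rz": 0, "claw": 1}, {"dx": 0, "dy": 0, "dz": -45, "rx": 0, "ry": 0, "rz": 0, "claw": 1}, {"dx": 0, "dy": 0, "dz": -45, "rx": 0, "ry": 0, "rz": 0, "claw": 1}, {"dx": 0, "dy": 0, "dz": -45, "rx": 0, "ry": 0, "rz": 0, "claw": 1}, {"dx": 0, "dy": 0, "dz": -45, "rx": 0, "ry": 0, "rz": 0, "claw": 1}, {"dx": 0, "dy": 0, "dz": -30, "rx": 0, "ry": 0, "rz": 0, "claw": 1}, {"dx": 0, "dy": 0, "dz": -10, "rx": 0, "ry": 0, "rz": 0, "claw": 1}, {"dx": 0, "dy": 0, "dz": 0, "rx": 0, "ry": 0, "rz": 0, "claw": 1}]'

```text
time_s: 34.95
position: [0.4737, -0.2342, 0.0859]
tcp_rot: [-180.0, 0.1, -9.8]
contact_force: [-0.4, -0.5, 0.9]
grip_width: 0.0877
finger_force: 0.0
```

Emit:
send_rows --increments '[{"dx": 0, "dy": 0, "dz": 0, "rx": 0, "ry": 0, "rz": 0, "claw": -1}, {"dx": 0, "dy": 0, "dz": 0, "rx": 0, "ry": 0, "rz": 0, "claw": -1}, {"dx": 0, "dy": 0, "dz": 0, "rx": 0, "ry": 0, "rz": 0, "claw": -1}, {"dx": 0, "dy": 0, "dz": 0, "rx": 0, "ry": 0, "rz": 0, "claw": -1}, {"dx": 0, "dy": 0, "dz": 0, "rx": 0, "ry": 0, "rz": 0, "claw": -1}, {"dx": 0, "dy": 0, "dz": 0, "rx": 0, "ry": 0, "rz": 0, "claw": -1}, {"dx": 0, "dy": 0, "dz": 0, "rx": 0, "ry": 0, "rz": 0, "claw": -1}, {"dx": 0, "dy": 0, "dz": 0, "rx": 0, "ry": 0, "rz": 0, "claw": -1}, {"dx": 0, "dy": 0, "dz": 0, "rx": 0, "ry": 0, "rz": 0, "claw": -1}, {"dx": 0, "dy": 0, "dz": 0, "rx": 0, "ry": 0, "rz": 0, "claw": -1}]'

```text
time_s: 35.95
position: [0.474, -0.235, 0.0866]
tcp_rot: [-180.0, 0.0, -9.8]
contact_force: [-0.4, 1.0, 1.0]
grip_width: 0.03
finger_force: 20.0
```

Emit:
send_rows --increments '[{"dx": 0, "dy": 0, "dz": 40, "rx": 0, "ry": 0, "rz": 0, "claw": -1}, {"dx": 0, "dy": 0, "dz": 45, "rx": 0, "ry": 0, "rz": 0, "claw": -1}, {"dx": 0, "dy": 0, "dz": 45, "rx": 0, "ry": 0, "rz": 0, "claw": -1}, {"dx": 0, "dy": 0, "dz": 45, "rx": 0, "ry": 0, "rz": 0, "claw": -1}, {"dx": 0, "dy": 0, "dz": 45, "rx": 0, "ry": 0, "rz": 0, "claw": -1}, {"dx": 0, "dy": 0, "dz": 35, "rx": 0, "ry": 0, "rz": 0, "claw": -1}]'

```text
time_s: 36.55
position: [0.4741, -0.2351, 0.3445]
tcp_rot: [180.0, -0.1, -9.8]
contact_force: [0.8, -0.1, -0.6]
grip_width: 0.0301
finger_force: 20.0
```

Emit:
send_rows --increments '[{"dx": 1, "dy": 27, "dz": 0, "rx": 0, "ry": 0, "rz": 8, "claw": -1}, {"dx": 1, "dy": 27, "dz": 0, "rx": 0, "ry": 0, "rz": 8, "claw": -1}, {"dx": 1, "dy": 27, "dz": 0, "rx": 0, "ry": 0, "rz": 8, "claw": -1}, {"dx": 1, "dy": 27, "dz": 0, "rx": 0, "ry": 0, "rz": 8, "claw": -1}, {"dx": 1, "dy": 27, "dz": 0, "rx": 0, "ry": 0, "rz": 8, "claw": -1}, {"dx": 1, "dy": 27, "dz": 0, "rx": 0, "ry": 0, "rz": 8, "claw": -1}, {"dx": 1, "dy": 27, "dz": 0, "rx": 0, "ry": 0, "rz": 8, "claw": -1}, {"dx": 1, "dy": 27, "dz": 0, "rx": 0, "ry": 0, "rz": 8, "claw": -1}, {"dx": 0, "dy": 27, "dz": 0, "rx": 0, "ry": 0, "rz": 8, "claw": -1}, {"dx": 0, "dy": 27, "dz": 0, "rx": 0, "ry": 0, "rz": 8, "claw": -1}]'

```text
time_s: 37.55
position: [0.4817, 0.0359, 0.3415]
tcp_rot: [-180.0, 0.0, 70.5]
contact_force: [-0.3, -1.1, 0.6]
grip_width: 0.0297
finger_force: 20.0
```

Emit:
send_rows --increments '[{"dx": 0, "dy": 27, "dz": 0, "rx": 0, "ry": 0, "rz": 8, "claw": -1}, {"dx": 0, "dy": 27, "dz": 0, "rx": 0, "ry": 0, "rz": 8, "claw": -1}, {"dx": 0, "dy": 25, "dz": 0, "rx": 0, "ry": 0, "rz": 5, "claw": -1}, {"dx": 0, "dy": 0, "dz": 0, "rx": 0, "ry": 0, "rz": 0, "claw": -1}, {"dx": 0, "dy": 0, "dz": -45, "rx": 0, "ry": 0, "rz": 0, "claw": -1}, {"dx": 0, "dy": 0, "dz": -45, "rx": 0, "ry": 0, "rz": 0, "claw": -1}, {"dx": 0, "dy": 0, "dz": -30, "rx": 0, "ry": 0, "rz": 0, "claw": -1}, {"dx": 0, "dy": 0, "dz": 0, "rx": 0, "ry": 0, "rz": 0, "claw": -1}, {"dx": 0, "dy": 0, "dz": 0, "rx": 0, "ry": 0, "rz": 0, "claw": -1}]'

```text
time_s: 38.45
position: [0.4822, 0.1135, 0.2221]
tcp_rot: [-180.0, 0.0, 91.1]
contact_force: [1.3, -0.5, 0.7]
grip_width: 0.03
finger_force: 20.0
```

Emit:
send_rows --increments '[{"dx": 0, "dy": 0, "dz": -15, "rx": 0, "ry": 0, "rz": 0, "claw": -1}, {"dx": 0, "dy": 0, "dz": 0, "rx": 0, "ry": 0, "rz": 0, "claw": -1}, {"dx": 0, "dy": 0, "dz": 0, "rx": 0, "ry": 0, "rz": 0, "claw": 0}, {"dx": 0, "dy": 0, "dz": 0, "rx": 0, "ry": 0, "rz": 0, "claw": 0}, {"dx": 0, "dy": 0, "dz": 0, "rx": 0, "ry": 0, "rz": 0, "claw": 0}, {"dx": 0, "dy": 0, "dz": 0, "rx": 0, "ry": 0, "rz": 0, "claw": 0}, {"dx": 0, "dy": 0, "dz": 30, "rx": 0, "ry": 0, "rz": 0, "claw": 0}, {"dx": 0, "dy": 0, "dz": 45, "rx": 0, "ry": 0, "rz": 0, "claw": 0}, {"dx": 0, "dy": 0, "dz": 45, "rx": 0, "ry": 0, "rz": 0, "claw": 0}, {"dx": 0, "dy": 0, "dz": 40, "rx": 0, "ry": 0, "rz": 0, "claw": 0}]'

```text
time_s: 39.45
position: [0.4819, 0.1142, 0.3691]
tcp_rot: [179.9, -0.0, 91.2]
contact_force: [1.0, -1.2, -0.4]
grip_width: 0.0436
finger_force: 0.0
```

Emit:
send_rows --increments '[{"dx": 0, "dy": 30, "dz": 0, "rx": 0, "ry": 0, "rz": 0, "claw": 0}, {"dx": 0, "dy": 40, "dz": 0, "rx": 0, "ry": 0, "rz": 0, "claw": 0}, {"dx": 0, "dy": 40, "dz": 0, "rx": 0, "ry": 0, "rz": 0, "claw": 0}, {"dx": 0, "dy": 0, "dz": 0, "rx": 0, "ry": 0, "rz": 0, "claw": 0}]'

```text
time_s: 39.85
position: [0.4805, 0.2297, 0.3674]
tcp_rot: [180.0, -0.2, 91.6]
contact_force: [-0.8, -0.4, -1.3]
grip_width: 0.0438
finger_force: 0.0
```

```bash
python3 -c "
from h import *
c=cap('wrist');save(c,'w3.png');s=r.get_state();print(s['position'],s['tcp_rot'],s['time_s'],s['joints'].round())
for k in blobs(masks(c)['red'],200):
    P=np.array([onz(c,u,v,.209)[:2] for u,v in k[:,0]])*1000
    print(k[:,0].mean(0),[np.round(q) for q in cv2.minAreaRect(P.astype(np.float32))])
"
```

```text
[0.48113194 0.22671939 0.36691768] [-1.79987860e+02 -8.39283899e-02  9.14661379e+01] 39.9 [  3.  15. -42. 102.  11.  67. -40.]
[227.61746988 212.84036145] [array([443., 227.]), array([ 15., 115.]), np.float64(2.0)]
[132.375  154.3125] [array([377., 272.]), array([41., 38.]), np.float64(2.0)]
[127.57232704  88.81761006] [array([377., 316.]), array([55., 14.]), np.float64(52.0)]
```

View pics/w3.png

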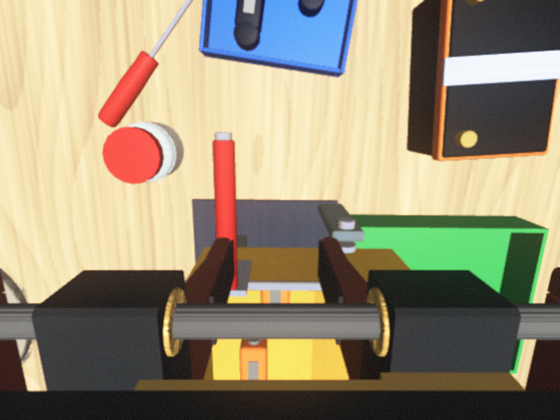

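The lever sleeve is at (443, ~230) mm with z 209, as predicted, and both oranges are in the skip. I'm going to the lever.

Emit:
send_rows --increments '[{"dx": -19, "dy": 9, "dz": 0, "rx": 0, "ry": 0, "rz": 0, "claw": 0}, {"dx": -19, "dy": 8, "dz": 0, "rx": 0, "ry": 0, "rz": 0, "claw": 0}, {"dx": 0, "dy": 0, "dz": 0, "rx": 0, "ry": 0, "rz": 0, "claw": 0}, {"dx": 0, "dy": 0, "dz": 0, "rx": 0, "ry": 0, "rz": 0, "claw": 0}]'

```text
time_s: 40.3
position: [0.4434, 0.2406, 0.367]
tcp_rot: [179.9, 0.1, 91.2]
contact_force: [-0.7, -0.2, 0.4]
grip_width: 0.0442
finger_force: 0.0
```

```bash
python3 -c "
from h import *
t=np.radians(np.linspace(138.8,41.4,31));x=555+150*np.cos(t);z=171+150*np.sin(t)
print([(round(a,1),round(b,1)) for a,b in zip(np.diff(x),np.diff(z))])
s=r.get_state();print(s['position'],s['tcp_rot'])"
```

```text
[(np.float64(5.8), np.float64(6.2)), (np.float64(6.1), np.float64(5.9)), (np.float64(6.4), np.float64(5.5)), (np.float64(6.7), np.float64(5.2)), (np.float64(7.0), np.float64(4.8)), (np.float64(7.3), np.float64(4.4)), (np.float64(7.5), np.float64(4.0)), (np.float64(7.7), np.float64(3.5)), (np.float64(7.9), np.float64(3.1)), (np.float64(8.1), np.float64(2.6)), (np.float64(8.2), np.float64(2.2)), (np.float64(8.3), np.float64(1.7)), (np.float64(8.4), np.float64(1.2)), (np.float64(8.5), np.float64(0.7)), (np.float64(8.5), np.float64(0.3)), (np.float64(8.5), np.float64(-0.2)), (np.float64(8.5), np.float64(-0.7)), (np.float64(8.4), np.float64(-1.2)), (np.float64(8.3), np.float64(-1.7)), (np.float64(8.2), np.float64(-2.1)), (np.float64(8.1), np.float64(-2.6)), (np.float64(7.9), np.float64(-3.0)), (np.float64(7.7), np.float64(-3.5)), (np.float64(7.5), np.float64(-3.9)), (np.float64(7.3), np.float64(-4.3)), (np.float64(7.0), np.float64(-4.8)), (np.float64(6.8), np.float64(-5.1)), (np.float64(6.5), np.float64(-5.5)), (np.float64(6.1), np.float64(-5.9)), (np.float64(5.8), np.float64(-6.2))]
[0.4433867  0.24055336 0.36700841] [1.79933865e+02 5.21960939e-02 9.11784049e+01]
```

Emit:
send_rows --increments '[{"dx": 0, "dy": 4, "dz": -40, "rx": 0, "ry": 0, "rz": 0, "claw": 0}, {"dx": 0, "dy": 0, "dz": -35, "rx": 0, "ry": 0, "rz": 0, "claw": 0}, {"dx": 0, "dy": 0, "dz": -22, "rx": 0, "ry": 0, "rz": 0, "claw": 0}, {"dx": 0, "dy": 0, "dz": 0, "rx": 0, "ry": 0, "rz": 0, "claw": 0}, {"dx": 0, "dy": 0, "dz": 0, "rx": 0, "ry": 0, "rz": 0, "claw": -0.5}, {"dx": 0, "dy": 0, "dz": 0, "rx": 0, "ry": 0, "rz": 0, "claw": -0.5}, {"dx": 0, "dy": 0, "dz": 0, "rx": 0, "ry": 0, "rz": 0, "claw": -0.5}, {"dx": 0, "dy": 0, "dz": 0, "rx": 0, "ry": 0, "rz": 0, "claw": -0.5}, {"dx": 0, "dy": 0, "dz": 0, "rx": 0, "ry": 0, "rz": 0, "claw": -0.5}]'

```text
time_s: 41.2
position: [0.4443, 0.245, 0.2703]
tcp_rot: [179.9, -0.0, 91.2]
contact_force: [-0.1, 0.3, -0.4]
grip_width: 0.0219
finger_force: 0.0
```

```bash
python3 -c "
from h import *
c=cap('side');c['frame']=c['frame'][100:320,100:480];save(c,'s3.png',2)
s=r.get_state();print(s['position'],s['grip_width'],s['contact_force'],s['finger_force'])"
```

```text
[0.44420326 0.24498197 0.27009057] 0.022086402255440545 [ 0.32290173  0.41562897 -0.43850319] 0.0
```

View pics/s3.png

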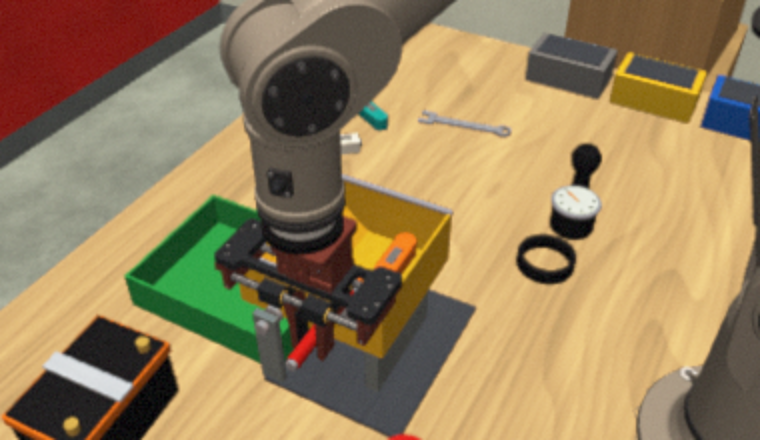

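The sleeve at (305,345) is between the fingers. I'm starting the arc.

Emit:
send_rows --increments '[{"dx": 6, "dy": 0, "dz": 6, "rx": 0, "ry": 0, "rz": 0, "claw": -0.5}, {"dx": 6, "dy": 0, "dz": 6, "rx": 0, "ry": 0, "rz": 0, "claw": -0.5}, {"dx": 6.5, "dy": 0, "dz": 5.5, "rx": 0, "ry": 0, "rz": 0, "claw": -0.5}, {"dx": 6.5, "dy": 0, "dz": 5, "rx": 0, "ry": 0, "rz": 0, "claw": -0.5}, {"dx": 7, "dy": 0, "dz": 5, "rx": 0, "ry": 0, "rz": 0, "claw": -0.5}, {"dx": 7.5, "dy": 0, "dz": 4.5, "rx": 0, "ry": 0, "rz": 0, "claw": -0.5}]'

```text
time_s: 41.85
position: [0.48, 0.2456, 0.3023]
tcp_rot: [-179.5, 0.1, 91.3]
contact_force: [-17.2, -2.0, 13.5]
grip_width: 0.0219
finger_force: 8.5
```

Emit:
send_rows --increments '[{"dx": 7.5, "dy": 0, "dz": 4, "rx": 0, "ry": 0, "rz": 0, "claw": -0.5}, {"dx": 7.5, "dy": 0, "dz": 3.5, "rx": 0, "ry": 0, "rz": 0, "claw": -0.5}, {"dx": 8, "dy": 0, "dz": 3, "rx": 0, "ry": 0, "rz": 0, "claw": -0.5}, {"dx": 8, "dy": 0, "dz": 2.5, "rx": 0, "ry": 0, "rz": 0, "claw": -0.5}]'

```text
time_s: 42.25
position: [0.5131, 0.246, 0.3158]
tcp_rot: [-179.8, -0.0, 91.3]
contact_force: [-8.8, 0.1, 6.9]
grip_width: 0.0222
finger_force: 4.0
```

Emit:
send_rows --increments '[{"dx": 8, "dy": 0, "dz": 2, "rx": 0, "ry": 0, "rz": 0, "claw": -0.5}, {"dx": 8.5, "dy": 0, "dz": 1.5, "rx": 0, "ry": 0, "rz": 0, "claw": -0.5}, {"dx": 8.5, "dy": 0, "dz": 1, "rx": 0, "ry": 0, "rz": 0, "claw": -0.5}, {"dx": 8.5, "dy": 0, "dz": 1, "rx": 0, "ry": 0, "rz": 0, "claw": -0.5}, {"dx": 8.5, "dy": 0, "dz": 0, "rx": 0, "ry": 0, "rz": 0, "claw": -0.5}, {"dx": 8.5, "dy": 0, "dz": 0, "rx": 0, "ry": 0, "rz": 0, "claw": -0.5}, {"dx": 8.5, "dy": 0, "dz": -1, "rx": 0, "ry": 0, "rz": 0, "claw": -0.5}, {"dx": 8.5, "dy": 0, "dz": -1, "rx": 0, "ry": 0, "rz": 0, "claw": -0.5}, {"dx": 8.5, "dy": 0, "dz": -1.5, "rx": 0, "ry": 0, "rz": 0, "claw": -0.5}, {"dx": 8, "dy": 0, "dz": -2, "rx": 0, "ry": 0, "rz": 0, "claw": -0.5}]'

```text
time_s: 43.25
position: [0.5998, 0.2445, 0.3143]
tcp_rot: [180.0, 0.0, 91.1]
contact_force: [2.5, 0.9, -1.8]
grip_width: 0.0221
finger_force: 0.8
```

Emit:
send_rows --increments '[{"dx": 8, "dy": 0, "dz": -2.5, "rx": 0, "ry": 0, "rz": 0, "claw": -0.5}, {"dx": 8, "dy": 0, "dz": -3, "rx": 0, "ry": 0, "rz": 0, "claw": -0.5}, {"dx": 7.5, "dy": 0, "dz": -3.5, "rx": 0, "ry": 0, "rz": 0, "claw": -0.5}, {"dx": 7.5, "dy": 0, "dz": -4, "rx": 0, "ry": 0, "rz": 0, "claw": -0.5}, {"dx": 7, "dy": 0, "dz": -4.5, "rx": 0, "ry": 0, "rz": 0, "claw": -0.5}, {"dx": 7, "dy": 0, "dz": -5, "rx": 0, "ry": 0, "rz": 0, "claw": -0.5}, {"dx": 7, "dy": 0, "dz": -5, "rx": 0, "ry": 0, "rz": 0, "claw": -0.5}]'

```text
time_s: 43.95
position: [0.651, 0.245, 0.2867]
tcp_rot: [-180.0, -0.0, 91.2]
contact_force: [0.5, -0.0, -1.7]
grip_width: 0.0216
finger_force: 0.7
```

Emit:
send_rows --increments '[{"dx": 6, "dy": 0, "dz": -5.5, "rx": 0, "ry": 0, "rz": 0, "claw": -0.5}, {"dx": 6, "dy": 0, "dz": -5.5, "rx": 0, "ry": 0, "rz": 0, "claw": -0.5}, {"dx": 6, "dy": 0, "dz": -6, "rx": 0, "ry": 0, "rz": 0, "claw": -0.5}, {"dx": 2, "dy": 0, "dz": 0, "rx": 0, "ry": 0, "rz": 0, "claw": -0.5}, {"dx": 0, "dy": 0, "dz": 0, "rx": 0, "ry": 0, "rz": 0, "claw": -0.5}, {"dx": 0, "dy": 0, "dz": 0, "rx": 0, "ry": 0, "rz": 0, "claw": -0.5}, {"dx": 0, "dy": 0, "dz": 0, "rx": 0, "ry": 0, "rz": 0, "claw": -0.5}, {"dx": 0, "dy": 0, "dz": 0, "rx": 0, "ry": 0, "rz": 0, "claw": -0.5}]'

```text
time_s: 44.75
position: [0.6704, 0.2451, 0.2706]
tcp_rot: [180.0, -0.0, 91.2]
contact_force: [0.2, 0.2, -0.2]
grip_width: 0.0219
finger_force: 0.0
```

```bash
python3 -c "
from h import *
s=r.get_state();print(s['position'],s['grip_width'],s['contact_force'],s['finger_force'],s['time_s'])
a=cap('top')['frame'][90:290,130:330];b=cap('side')['frame'][120:320,120:370]
cv2.imwrite('pics/d1.png',np.hstack([cv2.resize(a,(400,400)),cv2.resize(b,(400,400))])[:,:,::-1])"
```

```text
[0.67042496 0.24505723 0.27057442] 0.021909732394821965 [ 0.22189996  0.2247169  -0.15745812] 0.0 44.75
```

View pics/d1.png

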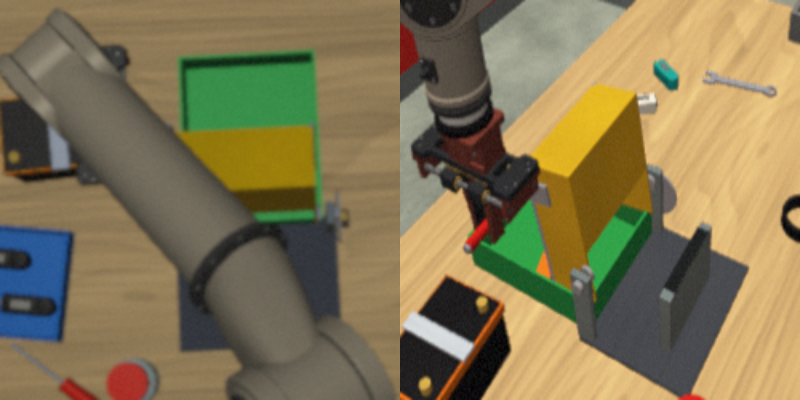

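The skip is fully dumped and orange shows in the crate at (545,262) in the side half. I'm returning it slowly with a tighter straddle.

Emit:
send_rows --increments '[{"dx": -2, "dy": 0, "dz": 0, "rx": 0, "ry": 0, "rz": 0, "claw": -0.58}, {"dx": 0, "dy": 0, "dz": 0, "rx": 0, "ry": 0, "rz": 0, "claw": -0.58}, {"dx": -6, "dy": 0, "dz": 6, "rx": 0, "ry": 0, "rz": 0, "claw": -0.58}, {"dx": -6, "dy": 0, "dz": 6, "rx": 0, "ry": 0, "rz": 0, "claw": -0.58}, {"dx": -6.5, "dy": 0, "dz": 5.5, "rx": 0, "ry": 0, "rz": 0, "claw": -0.58}, {"dx": -6.5, "dy": 0, "dz": 5, "rx": 0, "ry": 0, "rz": 0, "claw": -0.58}, {"dx": -7, "dy": 0, "dz": 5, "rx": 0, "ry": 0, "rz": 0, "claw": -0.58}, {"dx": -7.5, "dy": 0, "dz": 4.5, "rx": 0, "ry": 0, "rz": 0, "claw": -0.58}, {"dx": -7.5, "dy": 0, "dz": 4, "rx": 0, "ry": 0, "rz": 0, "claw": -0.58}, {"dx": -7.5, "dy": 0, "dz": 3.5, "rx": 0, "ry": 0, "rz": 0, "claw": -0.58}]'

```text
time_s: 45.85
position: [0.6156, 0.2438, 0.312]
tcp_rot: [179.7, 0.0, 91.0]
contact_force: [6.2, -2.2, 3.6]
grip_width: 0.0185
finger_force: 3.3
```

Emit:
send_rows --increments '[{"dx": -8, "dy": 0, "dz": 3, "rx": 0, "ry": 0, "rz": 0, "claw": -0.58}, {"dx": -8, "dy": 0, "dz": 2.5, "rx": 0, "ry": 0, "rz": 0, "claw": -0.58}, {"dx": -8, "dy": 0, "dz": 2, "rx": 0, "ry": 0, "rz": 0, "claw": -0.58}, {"dx": -8.5, "dy": 0, "dz": 1.5, "rx": 0, "ry": 0, "rz": 0, "claw": -0.58}, {"dx": -8.5, "dy": 0, "dz": 1, "rx": 0, "ry": 0, "rz": 0, "claw": -0.58}, {"dx": -6, "dy": 0, "dz": 0.5, "rx": 0, "ry": 0, "rz": 0, "claw": -0.58}]'

```text
time_s: 46.45
position: [0.5653, 0.2453, 0.3199]
tcp_rot: [-179.9, 0.0, 91.2]
contact_force: [1.4, -0.3, 0.7]
grip_width: 0.0187
finger_force: 0.4
```

```bash
python3 -c "
from h import *
s=r.get_state();print(s['position'],s['grip_width'],s['contact_force'],s['finger_force'],s['time_s'])
x,z=s['position'][0]*1e3,s['position'][2]*1e3
a=np.degrees(np.arctan2(z-171,x-555));print(a)
t=np.radians(np.linspace(a,138.8,32));X=555+150*np.cos(t);Z=171+150*np.sin(t)
print([(float(round(p,1)),float(round(q,1))) for p,q in zip(np.diff(X),np.diff(Z))], Z[0]-z)"
```

```text
[0.56525457 0.2452799  0.31991015] 0.018746763513343968 [ 1.35920756 -0.26675604  0.6743955 ] 0.40631658397614956 46.45
86.06059435286372
[(-4.4, 0.2), (-4.5, 0.1), (-4.5, -0.0), (-4.5, -0.2), (-4.4, -0.3), (-4.4, -0.4), (-4.4, -0.6), (-4.4, -0.7), (-4.4, -0.8), (-4.4, -0.9), (-4.3, -1.1), (-4.3, -1.2), (-4.3, -1.3), (-4.2, -1.5), (-4.2, -1.6), (-4.1, -1.7), (-4.1, -1.8), (-4.0, -1.9), (-3.9, -2.1), (-3.9, -2.2), (-3.8, -2.3), (-3.8, -2.4), (-3.7, -2.5), (-3.6, -2.6), (-3.5, -2.7), (-3.4, -2.8), (-3.4, -2.9), (-3.3, -3.0), (-3.2, -3.1), (-3.1, -3.2), (-3.0, -3.3)] 0.7354419070617269
```

Emit:
send_rows --increments '[{"dx": -4.5, "dy": 0, "dz": 0.5, "rx": 0, "ry": 0, "rz": 0, "claw": -0.58}, {"dx": -4.5, "dy": 0, "dz": 0, "rx": 0, "ry": 0, "rz": 0, "claw": -0.58}, {"dx": -4.5, "dy": 0, "dz": 0, "rx": 0, "ry": 0, "rz": 0, "claw": -0.58}, {"dx": -4.5, "dy": 0, "dz": 0, "rx": 0, "ry": 0, "rz": 0, "claw": -0.58}, {"dx": -4.5, "dy": 0, "dz": -0.5, "rx": 0, "ry": 0, "rz": 0, "claw": -0.58}, {"dx": -4.5, "dy": 0, "dz": -0.5, "rx": 0, "ry": 0, "rz": 0, "claw": -0.58}, {"dx": -4.5, "dy": 0, "dz": -0.5, "rx": 0, "ry": 0, "rz": 0, "claw": -0.58}, {"dx": -4, "dy": 0, "dz": -0.5, "rx": 0, "ry": 0, "rz": 0, "claw": -0.58}, {"dx": -4.5, "dy": 0, "dz": -1, "rx": 0, "ry": 0, "rz": 0, "claw": -0.58}, {"dx": -4, "dy": 0, "dz": -1, "rx": 0, "ry": 0, "rz": 0, "claw": -0.58}]'

```text
time_s: 47.45
position: [0.5224, 0.2448, 0.3164]
tcp_rot: [-180.0, 0.0, 91.2]
contact_force: [-1.4, 0.1, -2.3]
grip_width: 0.0184
finger_force: 1.2
```

Emit:
send_rows --increments '[{"dx": -4.5, "dy": 0, "dz": -1, "rx": 0, "ry": 0, "rz": 0, "claw": -0.58}, {"dx": -4, "dy": 0, "dz": -1, "rx": 0, "ry": 0, "rz": 0, "claw": -0.58}, {"dx": -4.5, "dy": 0, "dz": -1.5, "rx": 0, "ry": 0, "rz": 0, "claw": -0.58}, {"dx": -4, "dy": 0, "dz": -1.5, "rx": 0, "ry": 0, "rz": 0, "claw": -0.58}, {"dx": -4, "dy": 0, "dz": -1.5, "rx": 0, "ry": 0, "rz": 0, "claw": -0.58}, {"dx": -4, "dy": 0, "dz": -1.5, "rx": 0, "ry": 0, "rz": 0, "claw": -0.58}, {"dx": -4, "dy": 0, "dz": -2, "rx": 0, "ry": 0, "rz": 0, "claw": -0.58}, {"dx": -4, "dy": 0, "dz": -2, "rx": 0, "ry": 0, "rz": 0, "claw": -0.58}, {"dx": -4, "dy": 0, "dz": -2, "rx": 0, "ry": 0, "rz": 0, "claw": -0.58}, {"dx": -4, "dy": 0, "dz": -2, "rx": 0, "ry": 0, "rz": 0, "claw": -0.58}]'

```text
time_s: 48.45
position: [0.4817, 0.245, 0.3005]
tcp_rot: [180.0, -0.0, 91.2]
contact_force: [-3.1, -0.1, -2.9]
grip_width: 0.0185
finger_force: 1.6
```

```bash
python3 -c "
from h import *
s=r.get_state();print(s['position'],s['grip_width'],s['contact_force'],s['finger_force'],s['time_s'])
x,z=s['position'][0]*1e3,s['position'][2]*1e3
a=np.degrees(np.arctan2(z-171,x-555));R=np.hypot(z-171,x-555);print(a,R)
t=np.radians(np.linspace(a,138.8,16));X=555+150*np.cos(t);Z=171+150*np.sin(t)
print([(float(round(p,1)),float(round(q,1))) for p,q in zip(np.diff(X),np.diff(Z))], Z[0]-z)"
```

```text
[0.48171522 0.24499029 0.30048417] 0.018538656567042813 [-3.13148611 -0.07662418 -2.87622571] 1.6022485122084618 48.45
119.50876841543673 148.7844404060967
[(-2.9, -1.7), (-2.9, -1.8), (-2.8, -1.8), (-2.8, -1.9), (-2.7, -1.9), (-2.7, -2.0), (-2.7, -2.1), (-2.6, -2.1), (-2.6, -2.2), (-2.5, -2.2), (-2.5, -2.3), (-2.4, -2.4), (-2.4, -2.4), (-2.3, -2.5), (-2.2, -2.5)] 1.057877600103609
```

Emit:
send_rows --increments '[{"dx": -3, "dy": 0, "dz": -1.5, "rx": 0, "ry": 0, "rz": 0, "claw": -0.58}, {"dx": -3, "dy": 0, "dz": -1.5, "rx": 0, "ry": 0, "rz": 0, "claw": -0.58}, {"dx": -3, "dy": 0, "dz": -2, "rx": 0, "ry": 0, "rz": 0, "claw": -0.58}, {"dx": -2.5, "dy": 0, "dz": -2, "rx": 0, "ry": 0, "rz": 0, "claw": -0.58}, {"dx": -3, "dy": 0, "dz": -2, "rx": 0, "ry": 0, "rz": 0, "claw": -0.58}, {"dx": -2.5, "dy": 0, "dz": -2, "rx": 0, "ry": 0, "rz": 0, "claw": -0.58}, {"dx": -2.5, "dy": 0, "dz": -2, "rx": 0, "ry": 0, "rz": 0, "claw": -0.58}, {"dx": -2.5, "dy": 0, "dz": -2, "rx": 0, "ry": 0, "rz": 0, "claw": -0.58}, {"dx": -2.5, "dy": 0, "dz": -2, "rx": 0, "ry": 0, "rz": 0, "claw": -0.58}, {"dx": -2.5, "dy": 0, "dz": -2.5, "rx": 0, "ry": 0, "rz": 0, "claw": -0.58}]'

```text
time_s: 49.45
position: [0.4549, 0.2449, 0.2811]
tcp_rot: [180.0, -0.0, 91.2]
contact_force: [-3.1, -0.8, -0.2]
grip_width: 0.0184
finger_force: 1.5
```

Emit:
send_rows --increments '[{"dx": -2.5, "dy": 0, "dz": -2.5, "rx": 0, "ry": 0, "rz": 0, "claw": -0.58}, {"dx": -2, "dy": 0, "dz": -2, "rx": 0, "ry": 0, "rz": 0, "claw": -0.58}, {"dx": -2, "dy": 0, "dz": -2, "rx": 0, "ry": 0, "rz": 0, "claw": -0.58}, {"dx": -2, "dy": 0, "dz": -2, "rx": 0, "ry": 0, "rz": 0, "claw": -0.58}, {"dx": -1.5, "dy": 0, "dz": -1.5, "rx": 0, "ry": 0, "rz": 0, "claw": -0.58}, {"dx": -1, "dy": 0, "dz": -1, "rx": 0, "ry": 0, "rz": 0, "claw": -0.58}, {"dx": -1, "dy": 0, "dz": 0, "rx": 0, "ry": 0, "rz": 0, "claw": -0.58}, {"dx": 0, "dy": 0, "dz": 0, "rx": 0, "ry": 0, "rz": 0, "claw": -0.58}, {"dx": 0, "dy": 0, "dz": 0, "rx": 0, "ry": 0, "rz": 0, "claw": -0.58}]'

```text
time_s: 50.35
position: [0.4436, 0.2452, 0.2706]
tcp_rot: [179.9, -0.0, 91.2]
contact_force: [0.3, -0.4, -0.4]
grip_width: 0.0187
finger_force: 0.0
```

Finger force is zero, so the skip rests on its stop. I'm opening and rising clear.

Emit:
send_rows --increments '[{"dx": 0, "dy": 0, "dz": 0, "rx": 0, "ry": 0, "rz": 0, "claw": 0}, {"dx": 0, "dy": 0, "dz": 0, "rx": 0, "ry": 0, "rz": 0, "claw": 0}, {"dx": 0, "dy": 0, "dz": 0, "rx": 0, "ry": 0, "rz": 0, "claw": 0}, {"dx": 0, "dy": 0, "dz": 0, "rx": 0, "ry": 0, "rz": 0, "claw": 0}, {"dx": 0, "dy": 0, "dz": 20, "rx": 0, "ry": 0, "rz": 0, "claw": 0}, {"dx": 0, "dy": 0, "dz": 40, "rx": 0, "ry": 0, "rz": 0, "claw": 0}, {"dx": 0, "dy": 0, "dz": 40, "rx": 0, "ry": 0, "rz": 0, "claw": 0}, {"dx": 0, "dy": 40, "dz": 20, "rx": 0, "ry": 0, "rz": 0, "claw": 0}, {"dx": 0, "dy": 40, "dz": 0, "rx": 0, "ry": 0, "rz": 0, "claw": 0}, {"dx": 0, "dy": 40, "dz": 0, "rx": 0, "ry": 0, "rz": 0, "claw": 0}]'

```text
time_s: 51.35
position: [0.4436, 0.3661, 0.3913]
tcp_rot: [179.9, -0.0, 91.0]
contact_force: [1.3, -0.8, -0.7]
grip_width: 0.0438
finger_force: 0.0
```

Emit:
send_rows --increments '[{"dx": 0, "dy": 40, "dz": 0, "rx": 0, "ry": 0, "rz": 0, "claw": 0}, {"dx": 0, "dy": 40, "dz": 0, "rx": 0, "ry": 0, "rz": 0, "claw": 0}, {"dx": 0, "dy": 0, "dz": 0, "rx": 0, "ry": 0, "rz": 0, "claw": 0}, {"dx": 0, "dy": 0, "dz": 0, "rx": 0, "ry": 0, "rz": 0, "claw": 0}]'

```text
time_s: 51.75
position: [0.4425, 0.4456, 0.3896]
tcp_rot: [-179.9, 0.0, 91.3]
contact_force: [0.1, -0.5, 0.3]
grip_width: 0.044
finger_force: 0.0
```

```bash
python3 -c "
from h import *
c=cap('top');s=cap('side')['frame'][110:320,90:400]
for k in blobs(masks(c)['red'],120): print(k[:,0].mean(0),[np.round(q) for q in cv2.minAreaRect(np.array([onz(c,u,v,.209)[:2]*1e3 for u,v in k[:,0]],np.float32))])
a=c['frame'][90:310,80:460]
cv2.imwrite('pics/f1.png',np.hstack([cv2.resize(a,(500,290)),cv2.copyMakeBorder(cv2.resize(s,(300,203)),0,87,0,0,0)])[:,:,::-1])"
```

```text
[195.23529412 237.98823529] [array([443., 229.]), array([ 11., 108.]), np.float64(1.0)]
[ 21.18421053 165.06315789] [array([658., 701.]), array([187.,  85.]), np.float64(1.0)]
```

View pics/f1.png

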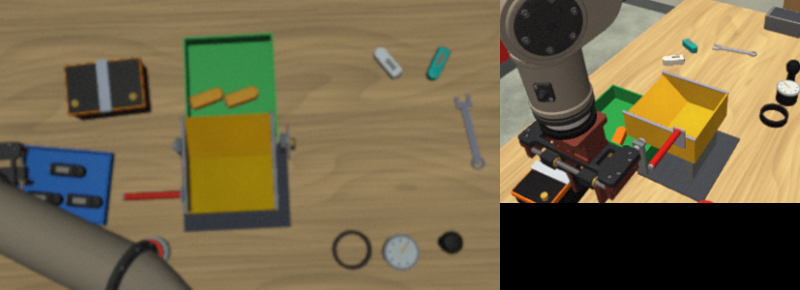

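Both oranges are in the crate at (207,97) and (242,96), the skip is upright and empty with its lever back at x 443, and the three blacks are in the tray. Nothing else has moved, so I'm handing in.

```bash
python3 -c "
from plant import r
print(r.finish_job())"
```

```text
the job is handed in; nothing more can be done
None
```

The job is handed in at about 52 s, with no verdict returned: three black covers are in the blue tray, both oranges present were tipped into the green crate, and the skip is back upright, eased down without a slam.

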